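# Load the laboratory shaker

## Robot

A 6-joint arm with a two-finger parallel gripper is mounted at the origin on the work surface. World frame = base frame: x ahead of the robot, y to its left, z up, the work surface at z = 0. Lengths are in m, angles in rad, forces in N, time in s.
With the tool pointing down it reaches from about 0.35 to 0.975 m from the base axis. Payload 4.9 kg.
Tool frame: the origin (TCP) lies at the very end of the fingers, on their centre line; the grasp point (between the pads) lies 19 mm behind it; z points along the fingers, y is the direction in which the jaws open and shut (so a half turn about z gives the same grasp; the last joint's range is limited). The gripper opens to 85 mm and grips with 20 to 120 N. Pads are 22 mm wide; open, the fingers measure 114 mm over their backs; the gripper's body (76 mm by 85 mm) begins 54 mm behind the grasp point. The pads swing forward as they close: fully open they stand 13 mm farther back than shut.
Start: joints at [1.125, 0.053, 1.613, -0, 1.476, -0.119], TCP at [0.201, 0.592, 0.231] pointing down, gripper open.
Joint ranges: [-3.01, 3.01], [-1.01, 2.22], [0.06, 2.58], [-1.02, 4.17], [0.09, 2.62], [-3.14, 3.14]. Speed limits (rad/s): [2.57, 2.57, 3.14, 3.14, 3.14, 3.14].

## Interface

Orientations are given as a unit quaternion [w, x, y, z].
In Python, from plant import state, eyes, job_done gives the robot as it stands.
- The arm moves only by the tool apply_moves, never from a script. Its argument "commands" is a list of rows, each an object with "linear": the shift along the tool's x, y, z in m, a list of three; "delta_rot": the turn, a rotation vector about the tool's x, y, z in degrees, a list of three; "fingers": the closure in counts, from 0 (fully open) to 255 (shut). In form: [{"linear": [x, y, z], "delta_rot": [wx, wy, wz], "fingers": fingers}, ...]. A call has exactly 8 rows; each row is the pose to reach, as a shift and turn from the pose commanded when the call began, along the tool's axes at that moment; what a row does not reach only later rows make up. A row lasts 1/10 s, in which the tool goes at most 50 mm and 8.59 degrees, less where a joint would pass 70% of its speed; a pose out of reach is approached as far as the arm can. A call with a gripper value outside its range is refused whole. The fingers move at their own pace and stop on an object; the grip force is fixed at half the most. Time passes only in rows, so rows that repeat a pose let the fingers close, or fill a call up. It gives the time, the measured TCP pose, the force and the opening at its end, in the units of the state.
- state(): the state, without advancing time (a new reading comes with each control period).
- eyes.grab_frame(name): name is "scene" or "top"; returns the picture (480x640x3 uint8, red, green, blue); there is no depth.
- eyes.camera_params(name): a dict with "fx", "fy", "cx", "cy" (pixels), "k1" (the pictures are not rectified: a ray, as slopes to the right and down, at radius r is drawn at 1 + k1 r^2 times it, then the intrinsics apply), "position" and "rotation" of the camera in the world. Camera axes: x right, y down, z forward; pixel columns grow to the right and rows downward; lengths in m; the calibration is good to about 2 mm. A picture is of the moment at which its call begins. camera_params takes no time and is no camera call.
- job_done(): hands the job in, once; it reports no verdict.
The state is a dict: "time": time; "joint_pos": joint angles; "joint_vel": joint speeds; "joint_efforts": joint torques, N m; "tool_pos": TCP position; "tool_rot": TCP orientation; "contact_force": force on the tool from outside, world axes, zero at the start; "ft_torque": the same for the moment, N m; "gripper_width": opening from 0.0 (shut) to 1.0 (fully open).
Only numpy, scipy, OpenCV 4.12 (cv2) and the standard library are available. Lean on these libraries where they do the work, as an engineer would, in place of code of your own. Each camera call takes 0.05 s, during which the arm holds its last target.

## Task

Load the shaker around the two clamped bottles: stand the tall green-capped bottle in the circle between the amber bottle and the blue-capped bottle, and the tall red-capped bottle in the circle directly in front of the amber bottle (the front is the side with the control panel, nearest the robot). Put the black riser disc in the circle directly in front of the blue-capped bottle and stand the short yellow-capped bottle upright on the middle of the riser. Centre each thing well in its circle, let no bottle fall over, and leave the white-capped bottle and the beaker where they stand.

Things in the scene. Friction and masses are not known exactly. Their poses are not given: they have to be found in the camera images.
- shaker: White shaker, fixed, base 250 x 280 mm, panel with knobs at its front (-x). Rubber mat 176 x 266 mm, top 70 mm above the table, with six flat yellow-edged grey circles 62 mm across. Origin on the table under the mat centre; x to the back, y to the left, yaw up to 15 deg. Circle centres: x = -47.5 (front row) or +47.5 mm (back row), y = +95, 0, -95 mm. Front middle circle stays empty.
- amber_bottle: Amber glass bottle with a black cap, shaped as the tall loose bottles (100 mm tall, 48 mm body), fixed in a thin wire clamp (60 mm across, 52 mm high) at one end of the shaker's back row, left or right: it changes from start to start. Origin at the centre of its underside, on the mat; axes parallel to the shaker's. It cannot be moved.
- blue_bottle: White plastic bottle with a blue cap, shaped as the tall loose bottles (100 mm tall, 48 mm body), fixed in a thin wire clamp (60 mm across, 52 mm high) at one end of the shaker's back row, left or right: it changes from start to start. Origin at the centre of its underside, on the mat; axes parallel to the shaker's. It cannot be moved.
- green_bottle: Loose white plastic bottle, green cap, 100 mm tall: round body 48 mm in diameter up to 64 mm, shoulder to 74 mm, then the cap, 40 mm in diameter, to 100 mm. About 160 g (110 to 230). Origin at the centre of its underside, z up; yaw is of no matter. Starts upright on the table.
- red_bottle: Loose white plastic bottle, red cap, 100 mm tall: round body 48 mm in diameter up to 64 mm, shoulder to 74 mm, then the cap, 40 mm in diameter, to 100 mm. About 160 g (110 to 230). Origin at the centre of its underside, z up; yaw is of no matter. Starts upright on the table.
- yellow_bottle: Loose short white plastic bottle with a yellow screw cap, 70 mm tall: straight round body 48 mm in diameter up to 34 mm, shoulder to 44 mm, then the cap, 40 mm in diameter, to 70 mm. About 100 g (0.7 to 1.4 times that). Origin at the centre of its underside, z up. Starts upright on the table on the robot's right.
- riser: Loose solid black plastic disc, 60 mm in diameter, 30 mm tall, flat on both faces. About 120 g (0.7 to 1.4 times that). Origin at the centre of its underside, z up. Starts flat on the table on the robot's right.
- white_bottle: Loose white plastic bottle, white cap, 100 mm tall: round body 48 mm in diameter up to 64 mm, shoulder to 74 mm, then the cap, 40 mm in diameter, to 100 mm. About 160 g. Origin at the centre of its underside, z up; yaw is of no matter. Starts upright on the table. In the midst of the things to be moved; to be left alone.
- beaker: Glass beaker, 64 mm across, 85 mm tall, loose, standing behind the things to be moved; to be left alone. Origin at the centre of its underside.

How it is judged:
At the end, for the whole second after the job is handed in: Green in the back middle circle, red before the amber bottle, riser before the blue-capped bottle, each within 13 mm of the circle centre in x and y; yellow on the riser within 10 mm; all upright (0.08 rad) and at rest; white-capped bottle and beaker within 25 mm of their start and upright (x of green_bottle in the frame of shaker between 0.0345 and 0.0605 m and y of green_bottle in the frame of shaker between -0.013 and 0.013 m and z of green_bottle in the frame of shaker between 0.064 and 0.076 m and x of red_bottle in the frame of amber_bottle between -0.108 and -0.082 m and y of red_bottle in the frame of amber_bottle between -0.013 and 0.013 m and z of red_bottle in the frame of amber_bottle between -0.006 and 0.006 m and x of riser in the frame of blue_bottle between -0.108 and -0.082 m and y of riser in the frame of blue_bottle between -0.013 and 0.013 m and z of riser in the frame of blue_bottle between -0.006 and 0.006 m and horizontal distance between yellow_bottle and riser below 0.01 m and z of yellow_bottle in the frame of riser between 0.025 and 0.035 m and angle between each of green_bottle, red_bottle, riser, yellow_bottle's own z axis and vertical below 0.08 rad and linear speed of each of green_bottle, red_bottle, riser, yellow_bottle below 0.02 m/s and angular speed of each of green_bottle, red_bottle, riser, yellow_bottle below 0.2 rad/s and distance of each of white_bottle, beaker from where it was at the start of the episode below 0.025 m and angle between each of white_bottle, beaker's own z axis and vertical below 0.15 rad); the robot touches nothing.
It fails at once if a bottle fell over (angle between any of green_bottle, red_bottle, yellow_bottle, white_bottle's own z axis and vertical above 0.9 rad).
It also fails if it takes over 115 s, if anything falls off the work surface, if the arm or the gripper's body presses on something with over 40 N, if the wrist force passes 120 N, or if a joint passes its speed limit or range.

## Working session

There is one attempt and no reset: what is moved stays moved. The work goes in short steps, Python scripts to look and compute and a tool call to move; the robot and the scene stay as the last step left them, time stands still between calls to the robot, and variables do not carry over. Pictures are saved under pics/ and viewed, and the job is handed in when it is done.

Besides the shell and the picture viewer there is one more tool, called after ">>>" in YAML: its name, and indented under it one key for each argument. apply_moves: Moves the arm, as the interface text tells. Its arguments: {"type":"object","properties":{"commands":{"type":"array","items":{"type":"object","properties":{"linear":{"type":"array","items":{"type":"number"}},"delta_rot":{"type":"array","items":{"type":"number"}},"fingers":{"type":"number"}}}}},"required":["commands"]}

```bash
mkdir -p pics; ls
python3 - <<'E'
from plant import state, eyes
import cv2
s=state(); print(s)
for n in("scene","top"):
    p=eyes.camera_params(n); print(n,p)
    im=eyes.grab_frame(n); cv2.imwrite(f"pics/{n}0.png",im[:,:,::-1])
E
```

```text
pics
{'time': 0.0, 'joint_pos': array([ 1.12497858e+00,  5.33638847e-02,  1.61429502e+00,  4.14292361e-05,
        1.47601637e+00, -1.18981857e-01]), 'joint_vel': array([-0.00016823,  0.00021747, -0.00085649, -0.00040116, -0.00092464,
        0.00021217]), 'joint_efforts': array([ 1.22156252e-03, -3.93701327e+01, -3.70172024e+01, -6.11573682e-05,
        7.25929698e-03, -2.47681436e-05]), 'tool_pos': array([0.20036073, 0.59135233, 0.23005807]), 'tool_rot': array([-3.09974582e-04,  1.62693426e-01,  9.86676119e-01, -9.94314017e-04]), 'contact_force': array([ 1.17645486, -0.48181399, -0.35698443]), 'ft_torque': array([ 0.01700691, -0.0184944 , -0.01670588]), 'gripper_width': 1.0021572462613815}
scene {'fx': 556.4463945936715, 'fy': 556.4463945936715, 'cx': 324.27272570069715, 'cy': 234.33545927016402, 'k1': -0.16353169950151225, 'position': array([ 0.94175317, -0.57493523,  1.1059214 ]), 'rotation': array([-0.27421679,  0.92390031,  0.25467403, -0.07971511])}
top {'fx': 492.31641871818346, 'fy': 492.31641871818346, 'cx': 323.9446689034119, 'cy': 236.12892748555862, 'k1': -0.08497820703096945, 'position': array([0.50737528, 0.03277569, 1.12225852]), 'rotation': array([ 0.03121973, -0.69838414,  0.71441038, -0.03004541])}
```

View pics/top0.png

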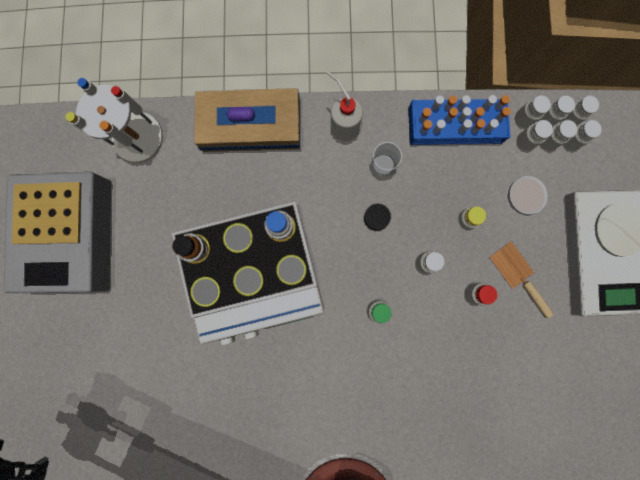

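View pics/scene0.png

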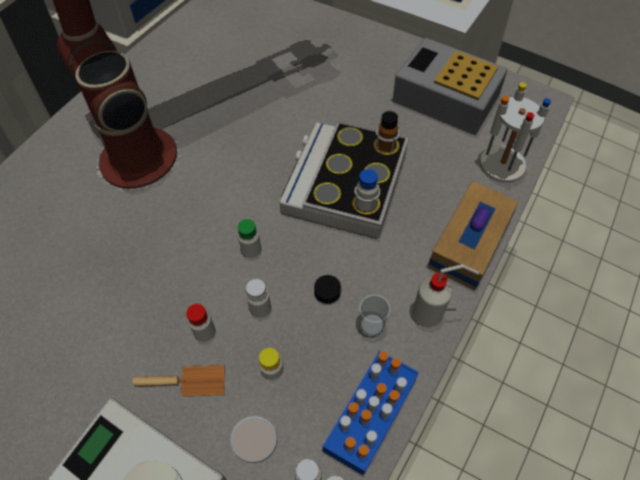

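```bash
cat > h.py <<'E'
import numpy as np, cv2
from scipy.spatial.transform import Rotation as R
from plant import state, eyes
def grab(n,save=None):
    im=eyes.grab_frame(n)
    if save: cv2.imwrite(f"pics/{save}.png",im[:,:,::-1])
    return im
def cam(n):
    p=eyes.camera_params(n)
    q=p['rotation']; return p,R.from_quat([q[1],q[2],q[3],q[0]]).as_matrix()
def ray(n,uv):
    p,M=cam(n)
    d=np.array([(uv[0]-p['cx'])/p['fx'],(uv[1]-p['cy'])/p['fy']]); u=d.copy()
    for _ in range(30): u=d/(1+p['k1']*(u@u))
    v=M@np.array([u[0],u[1],1]); return p['position'],v
def cast(n,uv,z):
    o,v=ray(n,uv); return o+v*(z-o[2])/v[2]
def proj(n,X):
    p,M=cam(n); c=M.T@(np.array(X)-p['position']); u=c[:2]/c[2]; u=u*(1+p['k1']*(u@u))
    return np.array([u[0]*p['fx']+p['cx'],u[1]*p['fy']+p['cy']])
RNG={'green':((50,100,40),(85,255,255)),'red':((174,150,90),(6,255,255)),'yellow':((24,130,120),(34,255,255)),'blue':((104,120,80),(120,255,255)),'black':((0,0,0),(180,255,36))}
def mask(im,c):
    h=cv2.cvtColor(im,cv2.COLOR_RGB2HSV); lo,hi=RNG[c]
    if lo[0]>hi[0]:
        return cv2.inRange(h,lo,(180,)+hi[1:])|cv2.inRange(h,(0,)+lo[1:],hi)
    return cv2.inRange(h,lo,hi)
def blobs(m,amin=60):
    cs,_=cv2.findContours(m,cv2.RETR_EXTERNAL,cv2.CHAIN_APPROX_NONE)
    out=[]
    for c in cs:
        c=cv2.convexHull(c); M=cv2.moments(c)
        if M['m00']>=amin: out.append((M['m10']/M['m00'],M['m01']/M['m00'],M['m00'],cv2.boundingRect(c)))
    return out
E
python3 - <<'E'
from h import *
ims={n:cv2.imread(f"pics/{n}0.png")[:,:,::-1].copy() for n in("top","scene")}
Z={'green':.087,'red':.087,'yellow':.057,'black':.015}
for n,im in ims.items():
    for c,z in Z.items():
        for b in blobs(mask(im,c)):
            w=cast(n,b[:2],z)
            if b[2]<1500: print(n,c,np.round(b[:3],1),b[3],np.round(w[:2],4))
    print(im[262,432] if n=='top' else im[290,257])
    h=cv2.cvtColor(im,cv2.COLOR_RGB2HSV)
    print('ring px',h[237-16:237-10,238].tolist() if n=='top' else h[138:150,338].tolist())
E
```

```text
top green [381.1 312.8 260. ] (372, 304, 19, 19) [ 0.434  -0.0823]
top green [620.1 296.5 487. ] (605, 288, 31, 18) [ 0.452  -0.6026]
top red [487.2 294.3 246. ] (479, 286, 18, 18) [ 0.4662 -0.3082]
top red [347.5 104.9 158.5] (341, 98, 14, 15) [ 0.8826 -0.0241]
top yellow [476.2 215.2 225.5] (468, 207, 18, 18) [ 0.6384 -0.302 ]
top black [347.8 477.2  84.5] (335, 475, 27, 5) [ 0.0676 -0.007 ]
top black [ 22.4 468.8 910. ] (0, 458, 48, 22) [0.0826 0.7386]
top black [619.5 296.7 959. ] (600, 284, 40, 27) [ 0.4477 -0.6453]
top black [ 46.  273.5 873.5] (25, 263, 43, 22) [0.5315 0.6784]
top black [183.6 245.2 321.5] (174, 235, 21, 21) [0.5902 0.3528]
top black [371.  223.5  98.5] (365, 215, 16, 15) [ 0.6298 -0.0736]
top black [289.3 211.7  82. ] (281, 206, 15, 15) [0.661 0.111]
top black [379.3 215.1 297.5] (368, 205, 22, 23) [ 0.6487 -0.093 ]
[176 176 179]
ring px [[120, 10, 26], [32, 96, 53], [31, 140, 124], [30, 120, 155], [29, 58, 133], [30, 9, 115]]
scene green [ 95.1 443.7 682.5] (78, 424, 36, 41) [ 0.466  -0.6195]
scene green [246.6 228.4 262. ] (238, 219, 18, 20) [ 0.4365 -0.081
[... 447 characters left out ...]
12, 16, 17) [0.5275 0.4424]
scene black [ 123.1  111.1 1179. ] (102, 93, 43, 37) [-0.1423  0.1001]
scene black [129.6  76.4  76. ] (123, 69, 13, 13) [-0.2315  0.2215]
scene black [ 101.7   67.1 1032. ] (80, 52, 45, 31) [-0.3452  0.2121]
scene black [422.6  59.3 322. ] (409, 49, 28, 22) [0.4981 0.7277]
scene black [ 92.3  43.6 796.5] (70, 26, 46, 32) [-0.4644  0.2838]
scene black [143.8   7.7 343.5] (132, 0, 32, 22) [-0.4444  0.5141]
scene black [  75.2   16.1 1121. ] (53, 0, 43, 36) [-0.6452  0.369 ]
[162 165 167]
ring px [[28, 172, 101], [28, 183, 88], [27, 176, 68], [27, 141, 47], [24, 82, 31], [23, 44, 23], [0, 35, 22], [165, 27, 19], [23, 51, 20], [0, 35, 22], [0, 12, 22], [120, 13, 19]]
```

```bash
cat >> h.py <<'E'
def rings(im,n,clip):
    h=cv2.cvtColor(im,cv2.COLOR_RGB2HSV); m=cv2.inRange(h,(20,70,45),(38,255,255))
    k=np.zeros_like(m); x0,y0,x1,y1=clip; k[y0:y1,x0:x1]=m[y0:y1,x0:x1]
    k=cv2.morphologyEx(k,cv2.MORPH_CLOSE,np.ones((3,3)))
    cs,_=cv2.findContours(k,cv2.RETR_EXTERNAL,cv2.CHAIN_APPROX_NONE)
    out=[]
    for c in cs:
        if len(c)<40: continue
        e=cv2.fitEllipse(c); out.append((e,cast(n,e[0],.07)))
    return out
E
python3 - <<'E'
from h import *
ims={n:cv2.imread(f"pics/{n}0.png")[:,:,::-1].copy() for n in("top","scene")}
for n,clip in (("top",(165,195,330,320)),("scene",(280,110,415,225))):
    for e,w in rings(ims[n],n,clip): print(n,np.round(e[0],1),np.round(e[1],1),np.round(w[:2],4))
m=cv2.inRange(cv2.cvtColor(ims['top'],cv2.COLOR_RGB2HSV),(0,0,0),(180,255,36))[200:235,355:400]
b=[x for x in blobs(cv2.morphologyEx(cv2.inRange(cv2.cvtColor(ims['top'],cv2.COLOR_RGB2HSV),(0,0,0),(180,255,50)),cv2.MORPH_CLOSE,np.ones((3,3)))) if 355<x[0]<400 and 200<x[1]<235]
for x in b: print('riser',x,cast('top',x[:2],.015))
for n,c,r in (('top',(432,262),18),('scene',(257,293),22),('top',(386,158),20),('scene',(374,315),22)):
    cv2.imwrite(f'pics/c_{n}{c[0]}.png',cv2.resize(ims[n][c[1]-r:c[1]+r,c[0]-r:c[0]+r,::-1],(300,300)))
cv2.imwrite('pics/c.png',np.hstack([cv2.imread(f'pics/c_{x}.png') for x in('top432','scene257')]))
E
```

```text
top [204.8 291.4] [30.  30.9] [0.4861 0.291 ]
top [247.8 280.4] [30.3 30.9] [0.5077 0.1981]
top [291.  269.4] [30.4 30.8] [0.5291 0.1055]
top [195.  248.3] [27.3 28.5] [0.5788 0.3118]
top [237.3 237.4] [29.9 30.4] [0.6002 0.2199]
top [277.7 224.1] [30.5 35.1] [0.627  0.1323]
scene [366.  202.8] [21.2 26.5] [0.6246 0.1259]
scene [326.8 192.9] [22.2 27.9] [0.5322 0.1044]
scene [376.4 172.4] [19.8 25.8] [0.603  0.2187]
scene [338.6 163.2] [20.4 27.1] [0.5102 0.1973]
scene [386.2 144.8] [18.  24.4] [0.5822 0.3103]
scene [349.6 136.1] [19.5 26. ] [0.4891 0.2891]
riser (376.6567558638916, 216.98414271555995, 504.5, (364, 204, 26, 27)) [ 0.64442666 -0.08692655  0.015     ]
```

View pics/c.png

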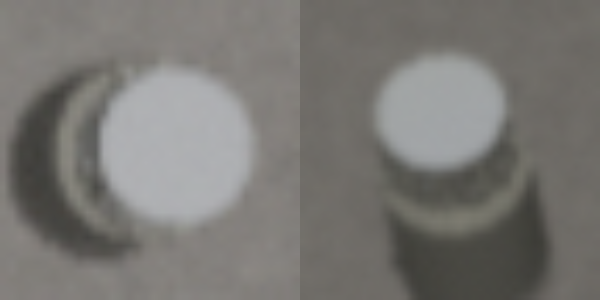

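```bash
cat >> h.py <<'E'
def delta(*targets,src=None):
    """targets (x,y,z,psi deg) psi = direction of tool y; printed relative to the pose now"""
    s=state(); q=s['tool_rot']; M=R.from_quat([q[1],q[2],q[3],q[0]]).as_matrix(); p=s['tool_pos']
    print('t',round(s['time'],2),'tcp',np.round(p,4),'psi',round(np.degrees(np.arctan2(M[1,1],M[0,1])),2),'tilt',np.round(M[:2,2],4),'F',np.round(s['contact_force'],1),'w',round(s['gripper_width'],3),'q',np.round(s['joint_pos'],2))
    for x,y,z,a in targets:
        a=np.radians(a); Y=np.array([np.cos(a),np.sin(a),0]); Z=np.array([0,0,-1.]); T=np.stack([np.cross(Y,Z),Y,Z],1)
        print((x,y,z),'lin',np.round(M.T@(np.array([x,y,z])-p),4),'rot',np.round(np.degrees(R.from_matrix(M.T@T).as_rotvec()),2))
E
python3 - <<'E'
from h import *
print('white',cast('top',(435.2,261.2),.1),'beaker~',cast('top',(384,166),.0))
delta((.40,.25,.27,40),(.435,-.082,.27,13.1))
E
```

```text
white [ 0.53850933 -0.1970734   0.1       ] beaker~ [ 0.7652084  -0.10963213  0.        ]
t 0.1 tcp [0.2004 0.5914 0.2302] psi 71.28 tilt [-0.0009 -0.0017] F [-0.2 -0.3  0.2] w 1.002 q [ 1.13  0.05  1.61  0.    1.48 -0.12]
(0.4, 0.25, 0.27) lin [-0.2986 -0.2593 -0.0394] rot [-1.100e-01  2.000e-02  3.128e+01]
(0.435, -0.082, 0.27) lin [-0.4384 -0.5625 -0.0389] rot [-1.100e-01  4.000e-02  5.818e+01]
```

>>> apply_moves:
  commands:
    - {"linear": [-0.037, -0.032, -0.008], "delta_rot": [0, 0, 4], "fingers": 0}
    - {"linear": [-0.075, -0.065, -0.016], "delta_rot": [0, 0, 8], "fingers": 0}
    - {"linear": [-0.112, -0.097, -0.024], "delta_rot": [0, 0, 12], "fingers": 0}
    - {"linear": [-0.15, -0.13, -0.032], "delta_rot": [0, 0, 16], "fingers": 0}
    - {"linear": [-0.187, -0.162, -0.04], "delta_rot": [0, 0, 20], "fingers": 0}
    - {"linear": [-0.224, -0.194, -0.04], "delta_rot": [0, 0, 24], "fingers": 0}
    - {"linear": [-0.261, -0.227, -0.04], "delta_rot": [0, 0, 28], "fingers": 0}
    - {"linear": [-0.299, -0.259, -0.04], "delta_rot": [0, 0, 31], "fingers": 0}

```text
time: 0.9
tool_pos: [0.401, 0.2488, 0.2711]
tool_rot: [0.0, 0.421, 0.907, 0.0]
contact_force: [1.1, 0.8, 1.0]
gripper_width: 0.998
```

Run:
```python
from h import *
delta((.435,-.082,.27,13.1))
```

```text
t 0.9 tcp [0.401  0.2488 0.2711] psi 40.16 tilt [0.0002 0.0001] F [1.1 0.8 1. ] w 0.998 q [ 0.4  -0.35  1.91  0.    1.58 -0.3 ]
(0.435, -0.082, 0.27) lin [-0.2747 -0.1873  0.0011] rot [ 1.000e-02 -0.000e+00  2.706e+01]
```

>>> apply_moves:
  commands:
    - {"linear": [-0.04, -0.027, 0], "delta_rot": [0, 0, 4], "fingers": 0}
    - {"linear": [-0.08, -0.054, 0], "delta_rot": [0, 0, 8], "fingers": 0}
    - {"linear": [-0.12, -0.081, 0], "delta_rot": [0, 0, 12], "fingers": 0}
    - {"linear": [-0.16, -0.108, 0], "delta_rot": [0, 0, 16], "fingers": 0}
    - {"linear": [-0.2, -0.135, 0], "delta_rot": [0, 0, 20], "fingers": 0}
    - {"linear": [-0.24, -0.162, 0], "delta_rot": [0, 0, 24], "fingers": 0}
    - {"linear": [-0.2747, -0.1873, 0], "delta_rot": [0, 0, 27], "fingers": 0}
    - {"linear": [-0.2747, -0.1873, 0.001], "delta_rot": [0, 0, 27], "fingers": 0}

```text
time: 1.7
tool_pos: [0.435, -0.0841, 0.2699]
tool_rot: [-0.0, 0.624, 0.782, -0.001]
contact_force: [-0.1, 1.3, 0.4]
gripper_width: 1.002
```

Run:
```python
from h import *
delta((.435,-.082,.062,13.1))
```

```text
t 1.7 tcp [ 0.435  -0.0841  0.2699] psi 12.83 tilt [-0.001  -0.0011] F [-0.1  1.3  0.4] w 1.002 q [-0.36 -0.42  1.96 -0.    1.6  -0.58]
(0.435, -0.082, 0.062) lin [0.0022 0.0007 0.2078] rot [-0.07  0.05 -0.27]
```

>>> apply_moves:
  commands:
    - {"linear": [0.002, 0.001, 0.045], "delta_rot": [0, 0, 0], "fingers": 0}
    - {"linear": [0.002, 0.001, 0.09], "delta_rot": [0, 0, 0], "fingers": 0}
    - {"linear": [0.002, 0.001, 0.135], "delta_rot": [0, 0, 0], "fingers": 0}
    - {"linear": [0.002, 0.001, 0.17], "delta_rot": [0, 0, 0], "fingers": 0}
    - {"linear": [0.002, 0.001, 0.19], "delta_rot": [0, 0, 0], "fingers": 0}
    - {"linear": [0.002, 0.001, 0.208], "delta_rot": [0, 0, 0], "fingers": 0}
    - {"linear": [0.002, 0.001, 0.208], "delta_rot": [0, 0, 0], "fingers": 100}
    - {"linear": [0.002, 0.001, 0.208], "delta_rot": [0, 0, 0], "fingers": 255}

```text
time: 2.5
tool_pos: [0.4357, -0.0772, 0.0623]
tool_rot: [-0.0, 0.62, 0.784, -0.0]
contact_force: [1.0, -0.6, 0.6]
gripper_width: 0.691
```

>>> apply_moves:
  commands:
    - {"linear": [0, 0, 0], "delta_rot": [0, 0, 0], "fingers": 255}
    - {"linear": [0, 0, 0], "delta_rot": [0, 0, 0], "fingers": 255}
    - {"linear": [0, 0, 0], "delta_rot": [0, 0, 0], "fingers": 255}
    - {"linear": [0, 0, 0], "delta_rot": [0, 0, 0], "fingers": 255}
    - {"linear": [0, 0, 0], "delta_rot": [0, 0, 0], "fingers": 255}
    - {"linear": [0, 0, 0], "delta_rot": [0, 0, 0], "fingers": 255}
    - {"linear": [0, 0, -0.01], "delta_rot": [0, 0, 0], "fingers": 255}
    - {"linear": [0, 0, -0.03], "delta_rot": [0, 0, 0], "fingers": 255}

```text
time: 3.3
tool_pos: [0.4348, -0.0773, 0.0919]
tool_rot: [-0.001, 0.621, 0.784, -0.0]
contact_force: [-0.1, -0.8, -1.6]
gripper_width: 0.468
```

Run:
```python
from h import *
t=np.hstack([grab('top')[200:380,280:440],grab('scene')[140:320,160:320]])[:,:,::-1]
cv2.imwrite('pics/g1.png',cv2.resize(t,None,fx=2.4,fy=2.4))
delta((.47,.02,.27,13.1),(.6015,.2193,.27,13.1))
```

```text
t 3.4 tcp [ 0.4383 -0.0786  0.0959] psi 13.28 tilt [ 0.007  -0.0022] F [ 0.9 -0.1 -1.8] w 0.466 q [-0.34 -0.28  2.15  0.    1.26 -0.58]
(0.47, 0.02, 0.27) lin [ 0.088   0.0546 -0.1741] rot [0.36 0.21 0.18]
(0.6015, 0.2193, 0.27) lin [ 0.2518  0.2283 -0.1736] rot [0.36 0.21 0.18]
```

View pics/g1.png

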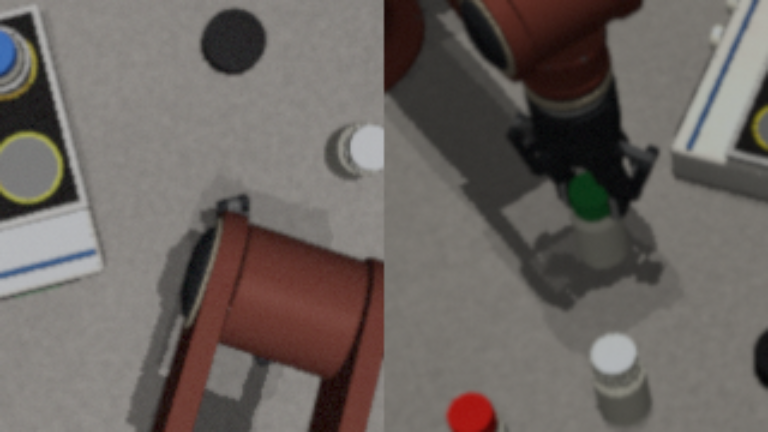

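>>> apply_moves:
  commands:
    - {"linear": [0, 0, -0.045], "delta_rot": [0, 0, 0], "fingers": 255}
    - {"linear": [0, 0, -0.09], "delta_rot": [0, 0, 0], "fingers": 255}
    - {"linear": [0.02, 0.02, -0.13], "delta_rot": [0, 0, 0], "fingers": 255}
    - {"linear": [0.05, 0.045, -0.155], "delta_rot": [0, 0, 0], "fingers": 255}
    - {"linear": [0.08, 0.072, -0.17], "delta_rot": [0, 0, 0], "fingers": 255}
    - {"linear": [0.112, 0.1, -0.174], "delta_rot": [0, 0, 0], "fingers": 255}
    - {"linear": [0.144, 0.13, -0.174], "delta_rot": [0, 0, 0], "fingers": 255}
    - {"linear": [0.176, 0.16, -0.174], "delta_rot": [0, 0, 0], "fingers": 255}

```text
time: 4.2
tool_pos: [0.5519, 0.132, 0.2663]
tool_rot: [0.0, 0.621, 0.784, 0.0]
contact_force: [0.7, -0.8, -3.1]
gripper_width: 0.451
```

>>> apply_moves:
  commands:
    - {"linear": [0.025, 0.022, 0], "delta_rot": [0, 0, 0], "fingers": 255}
    - {"linear": [0.05, 0.045, 0], "delta_rot": [0, 0, 0], "fingers": 255}
    - {"linear": [0.068, 0.06, 0], "delta_rot": [0, 0, 0], "fingers": 255}
    - {"linear": [0.076, 0.068, 0], "delta_rot": [0, 0, 0], "fingers": 255}
    - {"linear": [0.076, 0.068, 0], "delta_rot": [0, 0, 0], "fingers": 255}
    - {"linear": [0.076, 0.068, 0], "delta_rot": [0, 0, 0], "fingers": 255}
    - {"linear": [0.076, 0.068, 0], "delta_rot": [0, 0, 0], "fingers": 255}
    - {"linear": [0.076, 0.068, 0], "delta_rot": [0, 0, 0], "fingers": 255}

```text
time: 5.0
tool_pos: [0.5997, 0.2188, 0.2666]
tool_rot: [0.0, 0.621, 0.784, 0.0]
contact_force: [0.3, -0.1, -2.5]
gripper_width: 0.455
```

Run:
```python
from h import *
a=grab('top','t2');b=grab('scene','s2')
t=np.hstack([a[130:310,160:350],b[80:260,270:460]])[:,:,::-1]
cv2.imwrite('pics/g2.png',cv2.resize(t,None,fx=2.1,fy=2.1,interpolation=cv2.INTER_CUBIC))
delta((.6015,.2193,.27,13.1))
for x in blobs(mask(b,'green'),40): print(x, cast('scene',x[:2],.27+.025))
```

```text
t 5.1 tcp [0.5998 0.2191 0.2666] psi 13.22 tilt [ 0.0004 -0.    ] F [ 0.7  0.1 -1.4] w 0.456 q [ 0.23  0.07  1.54 -0.    1.53  0.  ]
(0.6015, 0.2193, 0.27) lin [-0.0001  0.0017 -0.0034] rot [0.02 0.01 0.12]
(95.12721534352998, 443.6654527798009, 686.5, (78, 424, 36, 41)) [ 0.56308239 -0.61025267  0.295     ]
(382.29397734048894, 107.50149075730471, 279.5, (374, 98, 18, 20)) [0.60567218 0.20691431 0.295     ]
```

View pics/g2.png

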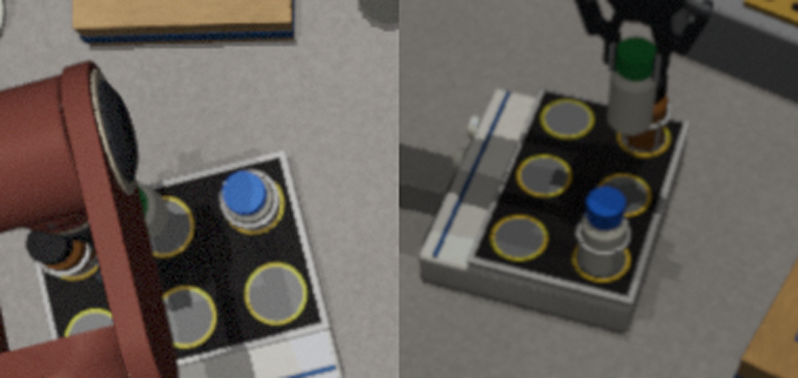

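>>> apply_moves:
  commands:
    - {"linear": [-0.006, 0.0015, 0.02], "delta_rot": [0, 0, 0], "fingers": 255}
    - {"linear": [-0.006, 0.0015, 0.05], "delta_rot": [0, 0, 0], "fingers": 255}
    - {"linear": [-0.006, 0.0015, 0.08], "delta_rot": [0, 0, 0], "fingers": 255}
    - {"linear": [-0.006, 0.0015, 0.1], "delta_rot": [0, 0, 0], "fingers": 255}
    - {"linear": [-0.006, 0.0015, 0.12], "delta_rot": [0, 0, 0], "fingers": 255}
    - {"linear": [-0.006, 0.0015, 0.12], "delta_rot": [0, 0, 0], "fingers": 255}
    - {"linear": [-0.006, 0.0015, 0.12], "delta_rot": [0, 0, 0], "fingers": 255}
    - {"linear": [-0.006, 0.0015, 0.12], "delta_rot": [0, 0, 0], "fingers": 255}

```text
time: 5.9
tool_pos: [0.6038, 0.2144, 0.1484]
tool_rot: [0.001, 0.621, 0.784, 0.001]
contact_force: [-0.4, 0.2, -2.1]
gripper_width: 0.454
```

Run:
```python
from h import *
a=grab('top','t3');b=grab('scene','s3')
t=np.hstack([a[190:290,190:290],b[110:210,325:425]])[:,:,::-1]
cv2.imwrite('pics/g3.png',cv2.resize(t,None,fx=4,fy=4,interpolation=cv2.INTER_CUBIC))
delta((.6015,.2193,.13,13.1))
for x in blobs(mask(b,'green'),40): print(x, cast('scene',x[:2],state()['tool_pos'][2]+.025))
```

```text
t 6.0 tcp [0.6038 0.2145 0.1484] psi 13.28 tilt [0.0031 0.0007] F [-1.1  0.6 -2.7] w 0.452 q [ 0.23  0.15  1.65  0.    1.34 -0.01]
(0.6015, 0.2193, 0.13) lin [ 0.0052 -0.0012  0.0184] rot [ 0.18 -0.    0.18]
(94.9741919922817, 443.7788229618909, 691.0, (77, 424, 37, 41)) [ 0.50620076 -0.61585255  0.17340181]
(379.1827266238401, 147.1013561741613, 233.5, (372, 138, 16, 19)) [0.60769566 0.20774709 0.17340181]
```

View pics/g3.png

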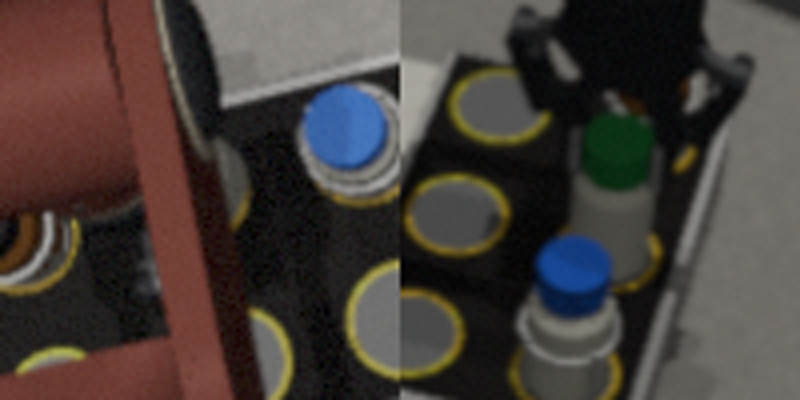

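>>> apply_moves:
  commands:
    - {"linear": [0.004, -0.0005, 0], "delta_rot": [0, 0, 0], "fingers": 255}
    - {"linear": [0.008, -0.001, 0], "delta_rot": [0, 0, 0], "fingers": 255}
    - {"linear": [0.012, -0.001, 0], "delta_rot": [0, 0, 0], "fingers": 255}
    - {"linear": [0.012, -0.001, 0.005], "delta_rot": [0, 0, 0], "fingers": 255}
    - {"linear": [0.012, -0.001, 0.01], "delta_rot": [0, 0, 0], "fingers": 255}
    - {"linear": [0.012, -0.001, 0.01], "delta_rot": [0, 0, 0], "fingers": 255}
    - {"linear": [0.012, -0.001, 0.01], "delta_rot": [0, 0, 0], "fingers": 255}
    - {"linear": [0.012, -0.001, 0.01], "delta_rot": [0, 0, 0], "fingers": 255}

```text
time: 6.8
tool_pos: [0.5991, 0.2259, 0.1365]
tool_rot: [-0.0, 0.621, 0.784, 0.0]
contact_force: [-1.5, 0.9, 1.0]
gripper_width: 0.451
```

Run:
```python
from h import *
a=grab('top','t4');b=grab('scene','s4')
t=np.hstack([a[190:290,190:290],b[110:210,325:425]])[:,:,::-1]
cv2.imwrite('pics/g4.png',cv2.resize(t,None,fx=4,fy=4,interpolation=cv2.INTER_CUBIC))
delta((.6,.226,.131,13.1))
for x in blobs(mask(b,'green'),40): print(x, cast('scene',x[:2],state()['tool_pos'][2]+.025))
```

```text
t 6.9 tcp [0.5991 0.2259 0.1365] psi 13.27 tilt [0.0003 0.0004] F [-1.4  0.   0.6] w 0.451 q [0.24 0.16 1.66 0.   1.32 0.01]
(0.6, 0.226, 0.131) lin [-0.0001  0.0009  0.0055] rot [ 0.02 -0.02  0.17]
(95.06297106734743, 443.6960855823, 685.5, (78, 424, 36, 40)) [ 0.50067895 -0.61617384  0.16149558]
(379.2703467799009, 146.725406935598, 235.5, (372, 138, 16, 19)) [0.60306884 0.21886127 0.16149558]
```

View pics/g4.png

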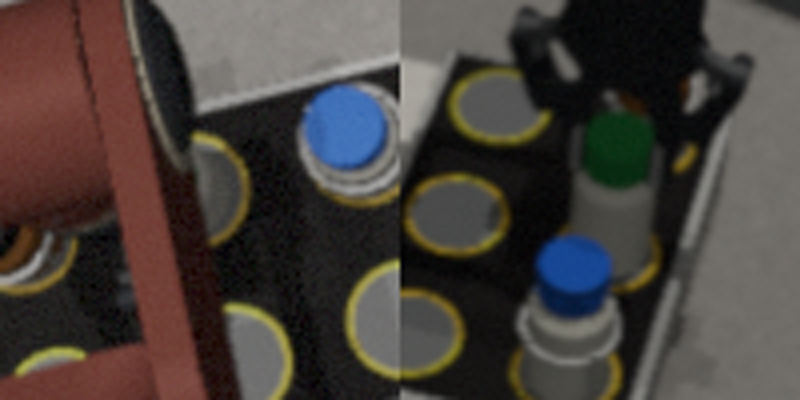

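>>> apply_moves:
  commands:
    - {"linear": [0, 0, -0.004], "delta_rot": [0, 0, 0], "fingers": 255}
    - {"linear": [-0.003, 0.0015, -0.006], "delta_rot": [0, 0, 0], "fingers": 255}
    - {"linear": [-0.003, 0.0015, -0.006], "delta_rot": [0, 0, 0], "fingers": 255}
    - {"linear": [-0.003, 0.0015, -0.006], "delta_rot": [0, 0, 0], "fingers": 255}
    - {"linear": [-0.003, 0.0015, -0.006], "delta_rot": [0, 0, 0], "fingers": 255}
    - {"linear": [-0.003, 0.0015, -0.006], "delta_rot": [0, 0, 0], "fingers": 255}
    - {"linear": [-0.003, 0.0015, -0.006], "delta_rot": [0, 0, 0], "fingers": 255}
    - {"linear": [-0.003, 0.0015, -0.006], "delta_rot": [0, 0, 0], "fingers": 255}

```text
time: 7.7
tool_pos: [0.6011, 0.2231, 0.1422]
tool_rot: [-0.0, 0.621, 0.784, -0.0]
contact_force: [0.3, -0.4, -3.0]
gripper_width: 0.449
```

>>> apply_moves:
  commands:
    - {"linear": [0, 0, 0.002], "delta_rot": [0, 0, 0], "fingers": 255}
    - {"linear": [0, 0, 0.004], "delta_rot": [0, 0, 0], "fingers": 255}
    - {"linear": [0, 0, 0.006], "delta_rot": [0, 0, 0], "fingers": 255}
    - {"linear": [0, 0, 0.0065], "delta_rot": [0, 0, 0], "fingers": 255}
    - {"linear": [0, 0, 0.0065], "delta_rot": [0, 0, 0], "fingers": 255}
    - {"linear": [0, 0, 0.0065], "delta_rot": [0, 0, 0], "fingers": 255}
    - {"linear": [0, 0, 0.0065], "delta_rot": [0, 0, 0], "fingers": 255}
    - {"linear": [0, 0, 0.0065], "delta_rot": [0, 0, 0], "fingers": 255}

```text
time: 8.5
tool_pos: [0.6012, 0.2232, 0.1364]
tool_rot: [-0.0, 0.621, 0.784, 0.0]
contact_force: [-3.6, -0.6, 5.1]
gripper_width: 0.452
```

>>> apply_moves:
  commands:
    - {"linear": [0, 0, 0], "delta_rot": [0, 0, 0], "fingers": 110}
    - {"linear": [0, 0, 0], "delta_rot": [0, 0, 0], "fingers": 90}
    - {"linear": [0, 0, 0], "delta_rot": [0, 0, 0], "fingers": 60}
    - {"linear": [0, 0, 0], "delta_rot": [0, 0, 0], "fingers": 40}
    - {"linear": [0, 0, 0], "delta_rot": [0, 0, 0], "fingers": 40}
    - {"linear": [0, 0, -0.01], "delta_rot": [0, 0, 0], "fingers": 40}
    - {"linear": [0, 0, -0.03], "delta_rot": [0, 0, 0], "fingers": 40}
    - {"linear": [0, 0, -0.06], "delta_rot": [0, 0, 0], "fingers": 40}

```text
time: 9.3
tool_pos: [0.6, 0.2228, 0.1949]
tool_rot: [-0.001, 0.621, 0.784, -0.001]
contact_force: [-0.0, 0.3, -0.3]
gripper_width: 0.841
```

Run:
```python
from h import *
a=grab('top','t5');b=grab('scene','s5')
t=np.hstack([a[190:290,190:290],b[110:210,325:425]])[:,:,::-1]
cv2.imwrite('pics/g5.png',cv2.resize(t,None,fx=4,fy=4,interpolation=cv2.INTER_CUBIC))
delta((.6,.226,.271,13.1),(.58,.11,.27,13.1),(.4655,-.306,.27,13.1))
for x in blobs(mask(b,'green'),40): print(x, cast('scene',x[:2],.157))
```

```text
t 9.4 tcp [0.6041 0.2239 0.2024] psi 13.28 tilt [0.0099 0.0024] F [1.  0.2 0.8] w 0.843 q [ 0.24  0.11  1.6  -0.    1.42  0.01]
(0.6, 0.226, 0.271) lin [ 0.003  -0.0028 -0.0686] rot [ 0.58 -0.    0.18]
(0.58, 0.11, 0.27) lin [-0.1053 -0.0489 -0.0681] rot [ 0.58 -0.    0.18]
(0.4655, -0.306, 0.27) lin [-0.4839 -0.2559 -0.0703] rot [ 0.58 -0.    0.18]
(95.02194886637722, 443.73757838880846, 691.0, (77, 424, 37, 41)) [ 0.4985649  -0.61646787  0.157     ]
(379.6550068587105, 147.91015089163236, 243.0, (372, 139, 17, 19)) [0.6038959  0.21987145 0.157     ]
```

View pics/g5.png

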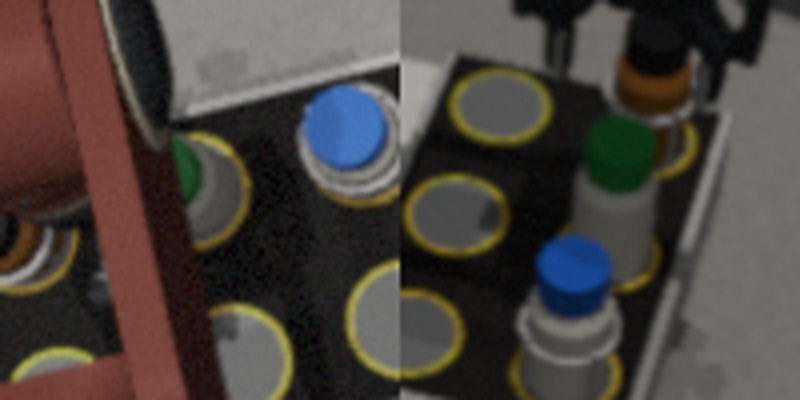

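>>> apply_moves:
  commands:
    - {"linear": [0, 0, -0.04], "delta_rot": [0, 0, 0], "fingers": 0}
    - {"linear": [-0.01, -0.005, -0.065], "delta_rot": [0, 0, 0], "fingers": 0}
    - {"linear": [-0.045, -0.024, -0.068], "delta_rot": [0, 0, 0], "fingers": 0}
    - {"linear": [-0.085, -0.045, -0.068], "delta_rot": [0, 0, 0], "fingers": 0}
    - {"linear": [-0.128, -0.068, -0.068], "delta_rot": [0, 0, 0], "fingers": 0}
    - {"linear": [-0.17, -0.09, -0.068], "delta_rot": [0, 0, 0], "fingers": 0}
    - {"linear": [-0.213, -0.113, -0.068], "delta_rot": [0, 0, 0], "fingers": 0}
    - {"linear": [-0.256, -0.135, -0.068], "delta_rot": [0, 0, 0], "fingers": 0}

```text
time: 10.2
tool_pos: [0.5277, -0.0586, 0.2639]
tool_rot: [0.0, 0.62, 0.784, 0.0]
contact_force: [0.6, -0.8, 1.2]
gripper_width: 1.0
```

>>> apply_moves:
  commands:
    - {"linear": [-0.042, -0.022, 0], "delta_rot": [0, 0, 0], "fingers": 0}
    - {"linear": [-0.085, -0.045, 0], "delta_rot": [0, 0, 0], "fingers": 0}
    - {"linear": [-0.128, -0.068, 0], "delta_rot": [0, 0, 0], "fingers": 0}
    - {"linear": [-0.17, -0.09, 0], "delta_rot": [0, 0, 0], "fingers": 0}
    - {"linear": [-0.21, -0.112, 0], "delta_rot": [0, 0, 0], "fingers": 0}
    - {"linear": [-0.228, -0.121, 0], "delta_rot": [0, 0, 0], "fingers": 0}
    - {"linear": [-0.228, -0.121, 0], "delta_rot": [0, 0, 0], "fingers": 0}
    - {"linear": [-0.228, -0.121, 0], "delta_rot": [0, 0, 0], "fingers": 0}

```text
time: 11.0
tool_pos: [0.463, -0.3066, 0.2636]
tool_rot: [-0.0, 0.621, 0.784, 0.0]
contact_force: [-0.1, 0.6, -0.8]
gripper_width: 1.003
```

>>> apply_moves:
  commands:
    - {"linear": [0, 0, 0.03], "delta_rot": [0, 0, 0], "fingers": 0}
    - {"linear": [0, 0, 0.06], "delta_rot": [0, 0, 0], "fingers": 0}
    - {"linear": [0, 0, 0.09], "delta_rot": [0, 0, 0], "fingers": 0}
    - {"linear": [0, 0, 0.12], "delta_rot": [0, 0, 0], "fingers": 0}
    - {"linear": [0, 0, 0.13], "delta_rot": [0, 0, 0], "fingers": 0}
    - {"linear": [0, 0, 0.13], "delta_rot": [0, 0, 0], "fingers": 0}
    - {"linear": [0, 0, 0.13], "delta_rot": [0, 0, 0], "fingers": 0}
    - {"linear": [0, 0, 0.13], "delta_rot": [0, 0, 0], "fingers": 0}

```text
time: 11.8
tool_pos: [0.4644, -0.3074, 0.1362]
tool_rot: [0.002, 0.62, 0.784, -0.0]
contact_force: [-0.3, -0.5, -0.2]
gripper_width: 1.001
```

Run:
```python
from h import *
b=grab('scene','s6')
for x in blobs(mask(b,'red'),40): print(x, cast('scene',x[:2],.087))
delta((.4655,-.306,.064,13.1))
```

```text
(438.72898961284227, 279.5524079320113, 176.5, (431, 272, 16, 16)) [0.85621302 0.0177074  0.087     ]
(136.35833333333332, 223.04166666666666, 40.0, (131, 221, 12, 6)) [ 0.20981334 -0.19870835  0.087     ]
(144.7935606060606, 209.3875, 440.0, (121, 200, 49, 21)) [ 0.20138861 -0.15946865  0.087     ]
(107.08318531675546, 186.55328596802843, 563.0, (98, 147, 20, 79)) [ 0.0740911  -0.15566471  0.087     ]
(122.97902097902097, 144.48018648018646, 143.0, (115, 135, 16, 19)) [ 0.01404174 -0.03430308  0.087     ]
(139.75416666666666, 139.36041666666665, 80.0, (131, 134, 19, 12)) [0.04102127 0.0006743  0.087     ]
(162.93256262042388, 143.98265895953756, 173.0, (158, 131, 11, 27)) [0.1050541 0.0183435 0.087    ]
(122.42268041237114, 124.49140893470789, 48.5, (119, 120, 8, 11)) [-0.03722862  0.01760328  0.087     ]
(119.15808823529412, 105.89215686274508, 136.0, (114, 94, 11, 25)) [-0.09522899  0.06521939  0.087     ]
(109.55171685155837, 44.19947173798203, 1577.5, (93, 0, 33, 94)) [-0.31754025  0.24996094  0.087     ]
t 11.85 tcp [ 0.4642 -0.3074  0.1361] psi 13.29 tilt [ 0.0027 -0.0024] F [-0.2  1.1  0.3] w 0.999 q [-0.72 -0.03  1.86  0.    1.31 -0.95]
(0.4655, -0.306, 0.064) lin [0.0013 0.0014 0.0721] rot [0.12 0.17 0.19]
```

>>> apply_moves:
  commands:
    - {"linear": [0.0013, 0.0014, 0.03], "delta_rot": [0, 0, 0], "fingers": 0}
    - {"linear": [0.0013, 0.0014, 0.06], "delta_rot": [0, 0, 0], "fingers": 0}
    - {"linear": [0.0013, 0.0014, 0.072], "delta_rot": [0, 0, 0], "fingers": 0}
    - {"linear": [0.0013, 0.0014, 0.072], "delta_rot": [0, 0, 0], "fingers": 0}
    - {"linear": [0.0013, 0.0014, 0.072], "delta_rot": [0, 0, 0], "fingers": 80}
    - {"linear": [0.0013, 0.0014, 0.072], "delta_rot": [0, 0, 0], "fingers": 110}
    - {"linear": [0.0013, 0.0014, 0.072], "delta_rot": [0, 0, 0], "fingers": 255}
    - {"linear": [0.0013, 0.0014, 0.072], "delta_rot": [0, 0, 0], "fingers": 255}

```text
time: 12.65
tool_pos: [0.4663, -0.3063, 0.0645]
tool_rot: [0.003, 0.621, 0.784, 0.0]
contact_force: [1.0, 1.3, 6.2]
gripper_width: 0.467
```

>>> apply_moves:
  commands:
    - {"linear": [0, 0, 0], "delta_rot": [0, 0, 0], "fingers": 255}
    - {"linear": [0, 0, 0], "delta_rot": [0, 0, 0], "fingers": 255}
    - {"linear": [0, 0, 0], "delta_rot": [0, 0, 0], "fingers": 255}
    - {"linear": [0, 0, 0], "delta_rot": [0, 0, 0], "fingers": 255}
    - {"linear": [0, 0, -0.02], "delta_rot": [0, 0, 0], "fingers": 255}
    - {"linear": [0, 0, -0.06], "delta_rot": [0, 0, 0], "fingers": 255}
    - {"linear": [0, 0, -0.105], "delta_rot": [0, 0, 0], "fingers": 255}
    - {"linear": [0, 0, -0.15], "delta_rot": [0, 0, 0], "fingers": 255}

```text
time: 13.45
tool_pos: [0.4634, -0.3046, 0.2127]
tool_rot: [-0.001, 0.621, 0.784, -0.0]
contact_force: [1.2, -0.5, -1.4]
gripper_width: 0.468
```

>>> apply_moves:
  commands:
    - {"linear": [0, 0, -0.04], "delta_rot": [0, 0, 0], "fingers": 255}
    - {"linear": [0, 0, -0.054], "delta_rot": [0, 0, 0], "fingers": 255}
    - {"linear": [0, 0, -0.054], "delta_rot": [0, 0, 0], "fingers": 255}
    - {"linear": [0, 0, -0.054], "delta_rot": [0, 0, 0], "fingers": 255}
    - {"linear": [0, 0, -0.054], "delta_rot": [0, 0, 0], "fingers": 255}
    - {"linear": [0, 0, -0.054], "delta_rot": [0, 0, 0], "fingers": 255}
    - {"linear": [0, 0, -0.054], "delta_rot": [0, 0, 0], "fingers": 255}
    - {"linear": [0, 0, -0.054], "delta_rot": [0, 0, 0], "fingers": 255}

```text
time: 14.25
tool_pos: [0.464, -0.305, 0.2649]
tool_rot: [-0.001, 0.621, 0.784, 0.0]
contact_force: [0.3, 0.6, -1.0]
gripper_width: 0.464
```

Run:
```python
from h import *
delta((.4875,.290,.27,13.1))
```

```text
t 14.25 tcp [ 0.464  -0.305   0.2649] psi 13.27 tilt [-0.0011  0.0009] F [ 0.3  0.6 -1. ] w 0.464 q [-0.72 -0.13  1.74 -0.    1.54 -0.95]
(0.4875, 0.29, 0.27) lin [ 0.5737  0.1595 -0.0046] rot [-0.05 -0.07  0.17]
```

>>> apply_moves:
  commands:
    - {"linear": [0.025, 0.007, 0], "delta_rot": [0, 0, 0], "fingers": 255}
    - {"linear": [0.06, 0.017, 0], "delta_rot": [0, 0, 0], "fingers": 255}
    - {"linear": [0.105, 0.029, 0], "delta_rot": [0, 0, 0], "fingers": 255}
    - {"linear": [0.15, 0.042, 0], "delta_rot": [0, 0, 0], "fingers": 255}
    - {"linear": [0.195, 0.054, 0], "delta_rot": [0, 0, 0], "fingers": 255}
    - {"linear": [0.24, 0.067, 0], "delta_rot": [0, 0, 0], "fingers": 255}
    - {"linear": [0.285, 0.079, 0], "delta_rot": [0, 0, 0], "fingers": 255}
    - {"linear": [0.33, 0.092, 0], "delta_rot": [0, 0, 0], "fingers": 255}

```text
time: 15.05
tool_pos: [0.4777, 0.039, 0.266]
tool_rot: [0.0, 0.621, 0.784, 0.0]
contact_force: [1.5, -0.6, -1.0]
gripper_width: 0.466
```

>>> apply_moves:
  commands:
    - {"linear": [0.045, 0.012, 0], "delta_rot": [0, 0, 0], "fingers": 255}
    - {"linear": [0.09, 0.025, 0], "delta_rot": [0, 0, 0], "fingers": 255}
    - {"linear": [0.135, 0.037, 0], "delta_rot": [0, 0, 0], "fingers": 255}
    - {"linear": [0.18, 0.05, 0], "delta_rot": [0, 0, 0], "fingers": 255}
    - {"linear": [0.22, 0.061, 0], "delta_rot": [0, 0, 0], "fingers": 255}
    - {"linear": [0.24, 0.067, 0], "delta_rot": [0, 0, 0], "fingers": 255}
    - {"linear": [0.244, 0.0675, 0], "delta_rot": [0, 0, 0], "fingers": 255}
    - {"linear": [0.244, 0.0675, 0], "delta_rot": [0, 0, 0], "fingers": 255}

```text
time: 15.85
tool_pos: [0.4874, 0.2904, 0.2655]
tool_rot: [-0.0, 0.62, 0.784, -0.0]
contact_force: [0.4, -0.7, -1.5]
gripper_width: 0.462
```

>>> apply_moves:
  commands:
    - {"linear": [0, 0, 0.03], "delta_rot": [0, 0, 0], "fingers": 255}
    - {"linear": [0, 0, 0.07], "delta_rot": [0, 0, 0], "fingers": 255}
    - {"linear": [0, 0, 0.1], "delta_rot": [0, 0, 0], "fingers": 255}
    - {"linear": [0, 0, 0.115], "delta_rot": [0, 0, 0], "fingers": 255}
    - {"linear": [0, 0, 0.12], "delta_rot": [0, 0, 0], "fingers": 255}
    - {"linear": [0, 0, 0.12], "delta_rot": [0, 0, 0], "fingers": 255}
    - {"linear": [0, 0, 0.12], "delta_rot": [0, 0, 0], "fingers": 255}
    - {"linear": [0, 0, 0.12], "delta_rot": [0, 0, 0], "fingers": 255}

```text
time: 16.65
tool_pos: [0.4889, 0.2906, 0.1481]
tool_rot: [0.001, 0.621, 0.784, 0.002]
contact_force: [-0.2, -0.2, -1.6]
gripper_width: 0.464
```

Run:
```python
from h import *
a=grab('top','t7');b=grab('scene','s7')
t=np.hstack([a[220:320,160:260],b[80:180,290:390]])[:,:,::-1]
cv2.imwrite('pics/g7.png',cv2.resize(t,None,fx=4,fy=4,interpolation=cv2.INTER_CUBIC))
delta((.4875,.29,.135,13.1))
z=state()['tool_pos'][2]
for x in blobs(mask(b,'red'),40):
  if x[0]>290: print(x, cast('scene',x[:2],z+.0215))
```

```text
t 16.75 tcp [0.4885 0.2905 0.1474] psi 13.28 tilt [0.0024 0.001 ] F [-0.6  0.4 -1.8] w 0.462 q [ 0.41 -0.02  1.83 -0.    1.33  0.17]
(0.4875, 0.29, 0.135) lin [-0.0003 -0.0011  0.0124] rot [ 0.15 -0.03  0.18]
(438.7241379310345, 279.5239463601532, 174.0, (431, 272, 16, 16)) [ 0.86305507 -0.02988181  0.16890879]
```

View pics/g7.png

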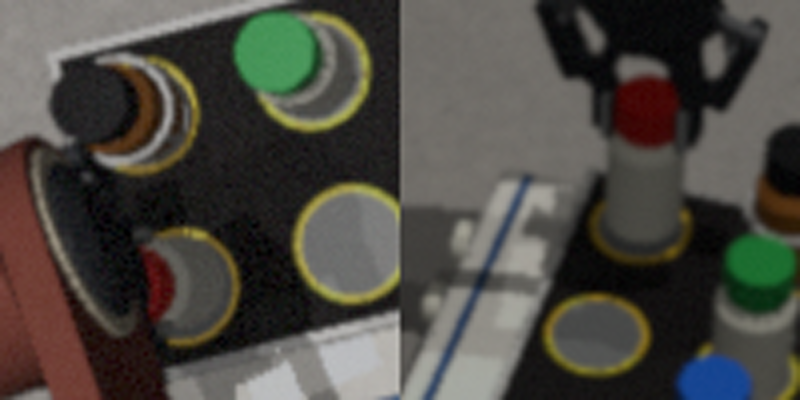

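Run:
```python
from h import *
b=cv2.imread('pics/s7.png')[:,:,::-1].copy()
RNG['red']=((172,120,40),(8,255,255))
for x in blobs(mask(b,'red'),40):
  if 400<x[0]<470 and x[1]<140 or 290<x[0]<400: print(x, cast('scene',x[:2],.169))
a=cv2.imread('pics/t7.png')[:,:,::-1].copy()
for x in blobs(mask(a,'green'),40):
  if x[0]<300: print('green top',x, cast('top',x[:2],.157))
print([np.round(w[:2],4) for e,w in rings(a,'top',(165,195,330,320))])
```

```text
(351.44868913857675, 107.46217228464418, 222.5, (344, 99, 16, 18)) [0.49008848 0.29051158 0.169     ]
(333.5586592178771, 9.680446927374302, 1790.0, (265, 0, 112, 29)) [0.25079179 0.61462726 0.169     ]
green top (228.41048915784162, 232.68330811901157, 330.5, (218, 223, 22, 20)) [0.60239634 0.22206474 0.157     ]
[array([0.4863, 0.2896]), array([0.5077, 0.1981]), array([0.5291, 0.1055]), array([0.579 , 0.3132]), array([0.6001, 0.2196]), array([0.6262, 0.1314])]
```

>>> apply_moves:
  commands:
    - {"linear": [0, -0.001, 0.004], "delta_rot": [0, 0, 0], "fingers": 255}
    - {"linear": [0, -0.001, 0.007], "delta_rot": [0, 0, 0], "fingers": 255}
    - {"linear": [0, -0.001, 0.008], "delta_rot": [0, 0, 0], "fingers": 255}
    - {"linear": [0, -0.001, 0.009], "delta_rot": [0, 0, 0], "fingers": 255}
    - {"linear": [0, -0.001, 0.009], "delta_rot": [0, 0, 0], "fingers": 255}
    - {"linear": [0, -0.001, 0.009], "delta_rot": [0, 0, 0], "fingers": 255}
    - {"linear": [0, -0.001, 0.009], "delta_rot": [0, 0, 0], "fingers": 255}
    - {"linear": [0, -0.001, 0.009], "delta_rot": [0, 0, 0], "fingers": 255}

```text
time: 17.55
tool_pos: [0.4867, 0.29, 0.137]
tool_rot: [0.0, 0.621, 0.784, 0.0]
contact_force: [-0.1, 0.7, -1.4]
gripper_width: 0.46
```

>>> apply_moves:
  commands:
    - {"linear": [0, 0, 0.001], "delta_rot": [0, 0, 0], "fingers": 255}
    - {"linear": [0, 0, 0.001], "delta_rot": [0, 0, 0], "fingers": 255}
    - {"linear": [0, 0, 0.002], "delta_rot": [0, 0, 0], "fingers": 255}
    - {"linear": [0, 0, 0.002], "delta_rot": [0, 0, 0], "fingers": 255}
    - {"linear": [0, 0, 0.002], "delta_rot": [0, 0, 0], "fingers": 255}
    - {"linear": [0, 0, 0.002], "delta_rot": [0, 0, 0], "fingers": 255}
    - {"linear": [0, 0, 0.002], "delta_rot": [0, 0, 0], "fingers": 255}
    - {"linear": [0, 0, 0.002], "delta_rot": [0, 0, 0], "fingers": 255}

```text
time: 18.35
tool_pos: [0.487, 0.29, 0.1359]
tool_rot: [0.0, 0.621, 0.784, 0.0]
contact_force: [-2.0, -1.3, 4.9]
gripper_width: 0.462
```

Contact felt; release.

>>> apply_moves:
  commands:
    - {"linear": [0, 0, 0], "delta_rot": [0, 0, 0], "fingers": 110}
    - {"linear": [0, 0, 0], "delta_rot": [0, 0, 0], "fingers": 90}
    - {"linear": [0, 0, 0], "delta_rot": [0, 0, 0], "fingers": 60}
    - {"linear": [0, 0, 0], "delta_rot": [0, 0, 0], "fingers": 40}
    - {"linear": [0, 0, 0], "delta_rot": [0, 0, 0], "fingers": 40}
    - {"linear": [0, 0, -0.01], "delta_rot": [0, 0, 0], "fingers": 40}
    - {"linear": [0, 0, -0.04], "delta_rot": [0, 0, 0], "fingers": 40}
    - {"linear": [0, 0, -0.08], "delta_rot": [0, 0, 0], "fingers": 40}

```text
time: 19.15
tool_pos: [0.4853, 0.2893, 0.2138]
tool_rot: [-0.001, 0.621, 0.784, -0.002]
contact_force: [1.2, -0.5, -0.0]
gripper_width: 0.842
```

>>> apply_moves:
  commands:
    - {"linear": [0, 0, -0.03], "delta_rot": [0, 0, 0], "fingers": 0}
    - {"linear": [0, 0, -0.05], "delta_rot": [0, 0, 0], "fingers": 0}
    - {"linear": [0, 0, -0.05], "delta_rot": [0, 0, 0], "fingers": 0}
    - {"linear": [0, 0, -0.05], "delta_rot": [0, 0, 0], "fingers": 0}
    - {"linear": [0, 0, -0.05], "delta_rot": [0, 0, 0], "fingers": 0}
    - {"linear": [0, 0, -0.05], "delta_rot": [0, 0, 0], "fingers": 0}
    - {"linear": [0, 0, -0.05], "delta_rot": [0, 0, 0], "fingers": 0}
    - {"linear": [0, 0, -0.05], "delta_rot": [0, 0, 0], "fingers": 0}

```text
time: 19.95
tool_pos: [0.4864, 0.2898, 0.2639]
tool_rot: [-0.0, 0.621, 0.784, -0.001]
contact_force: [-0.0, -0.3, -0.4]
gripper_width: 0.998
```

Run:
```python
from h import *
b=grab('scene','s8')
cv2.imwrite('pics/g8.png',cv2.resize(b[60:260,260:460,::-1],None,fx=3,fy=3))
RNG['red']=((172,120,40),(8,255,255))
for x in blobs(mask(b,'red'),40):
  if 330<x[0]<370 and 80<x[1]<150: print(x, cast('scene',x[:2],.157))
delta((.646,-.088,.26,13.1))
```

```text
(350.09841269841263, 112.48888888888888, 210.0, (343, 104, 15, 18)) [0.48995874 0.28486932 0.157     ]
t 20.0 tcp [0.4865 0.2899 0.2642] psi 13.28 tilt [-0.0009 -0.0004] F [0.2 1.1 0.7] w 0.999 q [ 0.41 -0.1   1.71  0.    1.53  0.17]
(0.646, -0.088, 0.26) lin [-0.4044  0.0685  0.0042] rot [-0.06  0.01  0.18]
```

View pics/g8.png

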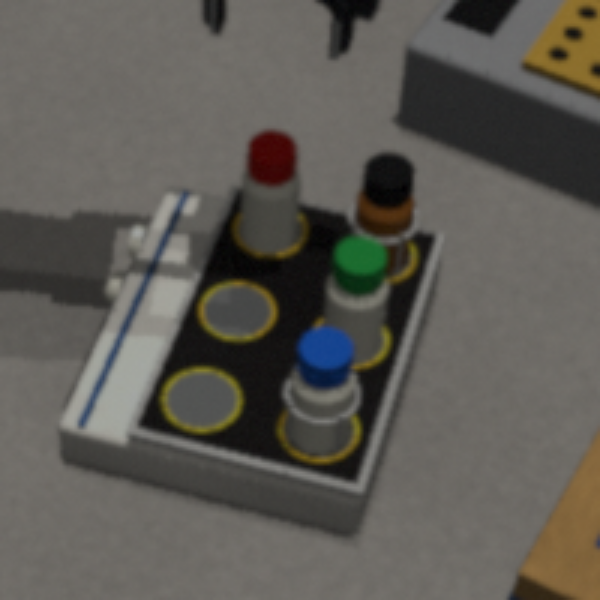

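>>> apply_moves:
  commands:
    - {"linear": [-0.045, 0.0075, 0], "delta_rot": [0, 0, 0], "fingers": 0}
    - {"linear": [-0.09, 0.015, 0], "delta_rot": [0, 0, 0], "fingers": 0}
    - {"linear": [-0.135, 0.023, 0], "delta_rot": [0, 0, 0], "fingers": 0}
    - {"linear": [-0.18, 0.03, 0], "delta_rot": [0, 0, 0], "fingers": 0}
    - {"linear": [-0.225, 0.038, 0], "delta_rot": [0, 0, 0], "fingers": 0}
    - {"linear": [-0.27, 0.046, 0], "delta_rot": [0, 0, 0], "fingers": 0}
    - {"linear": [-0.315, 0.053, 0], "delta_rot": [0, 0, 0], "fingers": 0}
    - {"linear": [-0.36, 0.061, 0], "delta_rot": [0, 0, 0], "fingers": 0}

```text
time: 20.8
tool_pos: [0.6291, -0.0483, 0.2648]
tool_rot: [0.0, 0.621, 0.784, 0.0]
contact_force: [0.6, 1.0, 0.4]
gripper_width: 1.001
```

>>> apply_moves:
  commands:
    - {"linear": [-0.03, 0.005, 0.03], "delta_rot": [0, 0, 0], "fingers": 0}
    - {"linear": [-0.044, 0.0075, 0.07], "delta_rot": [0, 0, 0], "fingers": 0}
    - {"linear": [-0.044, 0.0075, 0.11], "delta_rot": [0, 0, 0], "fingers": 0}
    - {"linear": [-0.044, 0.0075, 0.14], "delta_rot": [0, 0, 0], "fingers": 0}
    - {"linear": [-0.044, 0.0075, 0.15], "delta_rot": [0, 0, 0], "fingers": 0}
    - {"linear": [-0.044, 0.0075, 0.15], "delta_rot": [0, 0, 0], "fingers": 0}
    - {"linear": [-0.044, 0.0075, 0.15], "delta_rot": [0, 0, 0], "fingers": 0}
    - {"linear": [-0.044, 0.0075, 0.15], "delta_rot": [0, 0, 0], "fingers": 0}

```text
time: 21.6
tool_pos: [0.6478, -0.0878, 0.1179]
tool_rot: [0.002, 0.621, 0.784, 0.001]
contact_force: [0.0, -0.7, -0.2]
gripper_width: 1.0
```

Run:
```python
from h import *
b=grab('scene','s9')
cv2.imwrite('pics/g9.png',cv2.resize(b[210:360,220:420,::-1],None,fx=3,fy=3))
delta((.646,-.088,.0,13.1))
```

```text
t 21.65 tcp [ 0.6477 -0.0878  0.1177] psi 13.29 tilt [ 0.0043 -0.0011] F [-0.2  0.5  0.8] w 1.002 q [-0.25  0.21  1.64 -0.    1.29 -0.48]
(0.646, -0.088, 0.0) lin [ 0.0004 -0.0022  0.1177] rot [0.23 0.12 0.19]
```

View pics/g9.png

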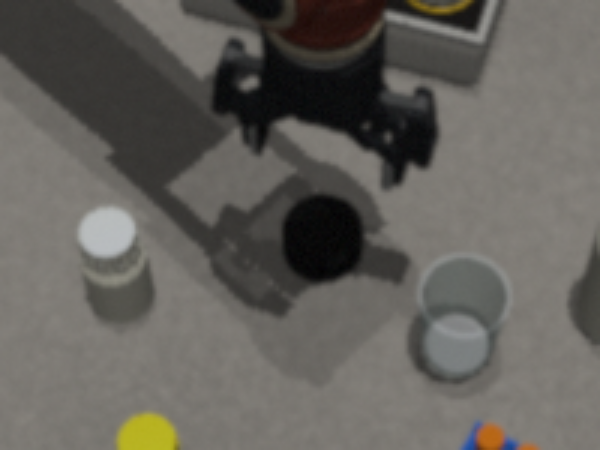

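>>> apply_moves:
  commands:
    - {"linear": [0, -0.002, 0.04], "delta_rot": [0, 0, 0], "fingers": 0}
    - {"linear": [0, -0.002, 0.08], "delta_rot": [0, 0, 0], "fingers": 0}
    - {"linear": [0, -0.002, 0.105], "delta_rot": [0, 0, 0], "fingers": 0}
    - {"linear": [0, -0.002, 0.117], "delta_rot": [0, 0, 0], "fingers": 0}
    - {"linear": [0, -0.002, 0.117], "delta_rot": [0, 0, 0], "fingers": 0}
    - {"linear": [0, -0.002, 0.117], "delta_rot": [0, 0, 0], "fingers": 30}
    - {"linear": [0, -0.002, 0.117], "delta_rot": [0, 0, 0], "fingers": 60}
    - {"linear": [0, -0.002, 0.117], "delta_rot": [0, 0, 0], "fingers": 120}

```text
time: 22.45
tool_pos: [0.6464, -0.0885, 0.001]
tool_rot: [0.002, 0.621, 0.784, 0.001]
contact_force: [1.2, -0.1, -0.7]
gripper_width: 0.678
```

>>> apply_moves:
  commands:
    - {"linear": [0, 0, 0], "delta_rot": [0, 0, 0], "fingers": 255}
    - {"linear": [0, 0, 0], "delta_rot": [0, 0, 0], "fingers": 255}
    - {"linear": [0, 0, 0], "delta_rot": [0, 0, 0], "fingers": 255}
    - {"linear": [0, 0, 0], "delta_rot": [0, 0, 0], "fingers": 255}
    - {"linear": [0, 0, -0.01], "delta_rot": [0, 0, 0], "fingers": 255}
    - {"linear": [0, 0, -0.03], "delta_rot": [0, 0, 0], "fingers": 255}
    - {"linear": [0, 0, -0.06], "delta_rot": [0, 0, 0], "fingers": 255}
    - {"linear": [0, 0, -0.1], "delta_rot": [0, 0, 0], "fingers": 255}

```text
time: 23.25
tool_pos: [0.642, -0.0875, 0.0965]
tool_rot: [-0.002, 0.621, 0.784, -0.001]
contact_force: [1.2, -0.5, -0.9]
gripper_width: 0.678
```

>>> apply_moves:
  commands:
    - {"linear": [0, 0, -0.04], "delta_rot": [0, 0, 0], "fingers": 255}
    - {"linear": [0, 0, -0.08], "delta_rot": [0, 0, 0], "fingers": 255}
    - {"linear": [0, 0, -0.1], "delta_rot": [0, 0, 0], "fingers": 255}
    - {"linear": [0, 0, -0.1], "delta_rot": [0, 0, 0], "fingers": 255}
    - {"linear": [0, 0, -0.1], "delta_rot": [0, 0, 0], "fingers": 255}
    - {"linear": [0, 0, -0.1], "delta_rot": [0, 0, 0], "fingers": 255}
    - {"linear": [0, 0, -0.1], "delta_rot": [0, 0, 0], "fingers": 255}
    - {"linear": [0, 0, -0.1], "delta_rot": [0, 0, 0], "fingers": 255}

```text
time: 24.05
tool_pos: [0.6433, -0.0878, 0.1958]
tool_rot: [-0.001, 0.621, 0.784, -0.001]
contact_force: [-0.3, -0.0, -1.2]
gripper_width: 0.68
```

Run:
```python
from h import *
b=grab('scene','s10')
cv2.imwrite('pics/g10.png',cv2.resize(b[130:330,200:440,::-1],None,fx=3,fy=3))
delta((.5305,.105,.2,13.1))
```

```text
t 24.1 tcp [ 0.6435 -0.0879  0.1963] psi 13.27 tilt [-0.0024  0.0006] F [-1.1 -0.1 -1. ] w 0.68 q [-0.25  0.13  1.59  0.    1.42 -0.48]
(0.5305, 0.105, 0.2) lin [ 0.2137 -0.0657 -0.0034] rot [-0.12 -0.06  0.17]
```

View pics/g10.png

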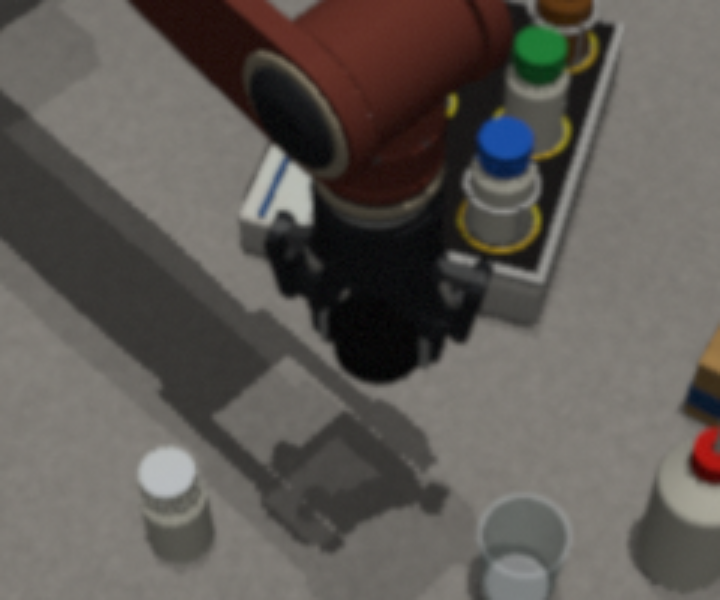

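>>> apply_moves:
  commands:
    - {"linear": [0.03, -0.009, 0], "delta_rot": [0, 0, 0], "fingers": 255}
    - {"linear": [0.07, -0.0215, 0], "delta_rot": [0, 0, 0], "fingers": 255}
    - {"linear": [0.11, -0.034, 0], "delta_rot": [0, 0, 0], "fingers": 255}
    - {"linear": [0.15, -0.046, 0], "delta_rot": [0, 0, 0], "fingers": 255}
    - {"linear": [0.19, -0.058, 0], "delta_rot": [0, 0, 0], "fingers": 255}
    - {"linear": [0.2137, -0.0657, 0], "delta_rot": [0, 0, 0], "fingers": 255}
    - {"linear": [0.2137, -0.0657, 0], "delta_rot": [0, 0, 0], "fingers": 255}
    - {"linear": [0.2137, -0.0657, 0.02], "delta_rot": [0, 0, 0], "fingers": 255}

```text
time: 24.9
tool_pos: [0.5332, 0.1054, 0.1809]
tool_rot: [0.003, 0.62, 0.785, 0.002]
contact_force: [0.5, -0.6, -0.6]
gripper_width: 0.679
```

>>> apply_moves:
  commands:
    - {"linear": [0, 0, 0.03], "delta_rot": [0, 0, 0], "fingers": 255}
    - {"linear": [0, 0, 0.06], "delta_rot": [0, 0, 0], "fingers": 255}
    - {"linear": [0, 0, 0.08], "delta_rot": [0, 0, 0], "fingers": 255}
    - {"linear": [0, 0, 0.088], "delta_rot": [0, 0, 0], "fingers": 255}
    - {"linear": [0, 0, 0.088], "delta_rot": [0, 0, 0], "fingers": 255}
    - {"linear": [0, 0, 0.088], "delta_rot": [0, 0, 0], "fingers": 255}
    - {"linear": [0, 0, 0.088], "delta_rot": [0, 0, 0], "fingers": 255}
    - {"linear": [0, 0, 0.088], "delta_rot": [0, 0, 0], "fingers": 255}

```text
time: 25.7
tool_pos: [0.5322, 0.1049, 0.0913]
tool_rot: [0.001, 0.621, 0.784, 0.001]
contact_force: [0.2, 0.9, -1.3]
gripper_width: 0.679
```

Run:
```python
from h import *
b=grab('scene','s11'); a=grab('top')
t=np.hstack([a[210:310,240:340],b[140:240,280:380]])[:,:,::-1]
cv2.imwrite('pics/g11.png',cv2.resize(t,None,fx=4,fy=4,interpolation=cv2.INTER_CUBIC))
delta((.5305,.105,.073,13.1))
```

```text
t 25.8 tcp [0.5318 0.1049 0.0908] psi 13.28 tilt [0.0017 0.0001] F [-0.1 -1.1 -1.1] w 0.68 q [ 0.06 -0.02  1.93 -0.    1.23 -0.17]
(0.5305, 0.105, 0.073) lin [ 0.0004 -0.0012  0.0178] rot [0.1  0.02 0.18]
```

View pics/g11.png

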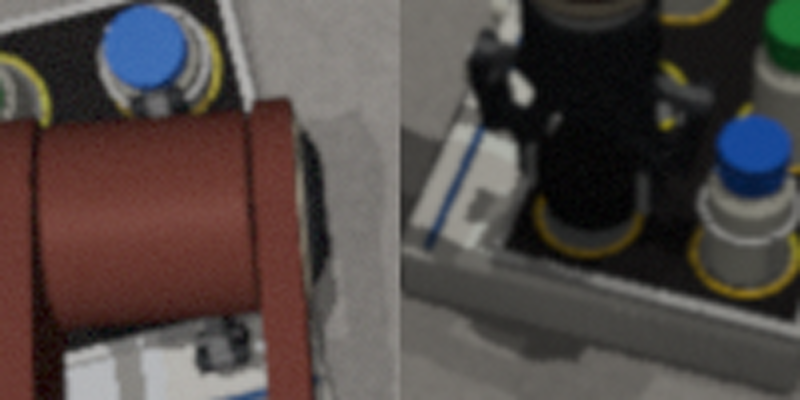

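>>> apply_moves:
  commands:
    - {"linear": [0, -0.001, 0.006], "delta_rot": [0, 0, 0], "fingers": 255}
    - {"linear": [0, -0.001, 0.012], "delta_rot": [0, 0, 0], "fingers": 255}
    - {"linear": [0, -0.001, 0.014], "delta_rot": [0, 0, 0], "fingers": 255}
    - {"linear": [0, -0.001, 0.016], "delta_rot": [0, 0, 0], "fingers": 255}
    - {"linear": [0, -0.001, 0.016], "delta_rot": [0, 0, 0], "fingers": 255}
    - {"linear": [0, -0.001, 0.016], "delta_rot": [0, 0, 0], "fingers": 255}
    - {"linear": [0, -0.001, 0.016], "delta_rot": [0, 0, 0], "fingers": 255}
    - {"linear": [0, -0.001, 0.016], "delta_rot": [0, 0, 0], "fingers": 255}

```text
time: 26.6
tool_pos: [0.5303, 0.1047, 0.074]
tool_rot: [0.0, 0.621, 0.784, 0.0]
contact_force: [-0.4, -0.3, -0.7]
gripper_width: 0.684
```

>>> apply_moves:
  commands:
    - {"linear": [0, 0, 0.001], "delta_rot": [0, 0, 0], "fingers": 255}
    - {"linear": [0, 0, 0.001], "delta_rot": [0, 0, 0], "fingers": 255}
    - {"linear": [0, 0, 0.002], "delta_rot": [0, 0, 0], "fingers": 255}
    - {"linear": [0, 0, 0.002], "delta_rot": [0, 0, 0], "fingers": 255}
    - {"linear": [0, 0, 0.0025], "delta_rot": [0, 0, 0], "fingers": 255}
    - {"linear": [0, 0, 0.0025], "delta_rot": [0, 0, 0], "fingers": 255}
    - {"linear": [0, 0, 0.0025], "delta_rot": [0, 0, 0], "fingers": 255}
    - {"linear": [0, 0, 0.0025], "delta_rot": [0, 0, 0], "fingers": 255}

```text
time: 27.4
tool_pos: [0.5302, 0.1047, 0.0713]
tool_rot: [0.0, 0.621, 0.784, -0.0]
contact_force: [0.3, 0.3, -1.8]
gripper_width: 0.683
```

>>> apply_moves:
  commands:
    - {"linear": [0, 0, 0.001], "delta_rot": [0, 0, 0], "fingers": 255}
    - {"linear": [0, 0, 0.001], "delta_rot": [0, 0, 0], "fingers": 255}
    - {"linear": [0, 0, 0.0015], "delta_rot": [0, 0, 0], "fingers": 255}
    - {"linear": [0, 0, 0.0015], "delta_rot": [0, 0, 0], "fingers": 255}
    - {"linear": [0, 0, 0.0015], "delta_rot": [0, 0, 0], "fingers": 255}
    - {"linear": [0, 0, 0.0015], "delta_rot": [0, 0, 0], "fingers": 255}
    - {"linear": [0, 0, 0.0015], "delta_rot": [0, 0, 0], "fingers": 255}
    - {"linear": [0, 0, 0.0015], "delta_rot": [0, 0, 0], "fingers": 255}

```text
time: 28.2
tool_pos: [0.5304, 0.1047, 0.0708]
tool_rot: [0.0, 0.621, 0.784, 0.0]
contact_force: [-3.7, -0.1, 6.0]
gripper_width: 0.682
```

Contact. Release and rise.

>>> apply_moves:
  commands:
    - {"linear": [0, 0, 0], "delta_rot": [0, 0, 0], "fingers": 70}
    - {"linear": [0, 0, 0], "delta_rot": [0, 0, 0], "fingers": 50}
    - {"linear": [0, 0, 0], "delta_rot": [0, 0, 0], "fingers": 20}
    - {"linear": [0, 0, 0], "delta_rot": [0, 0, 0], "fingers": 10}
    - {"linear": [0, 0, 0], "delta_rot": [0, 0, 0], "fingers": 10}
    - {"linear": [0, 0, -0.01], "delta_rot": [0, 0, 0], "fingers": 10}
    - {"linear": [0, 0, -0.04], "delta_rot": [0, 0, 0], "fingers": 10}
    - {"linear": [0, 0, -0.08], "delta_rot": [0, 0, 0], "fingers": 10}

```text
time: 29.0
tool_pos: [0.5289, 0.1046, 0.1491]
tool_rot: [-0.001, 0.621, 0.784, -0.001]
contact_force: [1.2, -0.4, -0.3]
gripper_width: 0.962
```

>>> apply_moves:
  commands:
    - {"linear": [0, 0, -0.04], "delta_rot": [0, 0, 0], "fingers": 0}
    - {"linear": [0, 0, -0.08], "delta_rot": [0, 0, 0], "fingers": 0}
    - {"linear": [0, 0, -0.11], "delta_rot": [0, 0, 0], "fingers": 0}
    - {"linear": [0, 0, -0.11], "delta_rot": [0, 0, 0], "fingers": 0}
    - {"linear": [0, 0, -0.11], "delta_rot": [0, 0, 0], "fingers": 0}
    - {"linear": [0, 0, -0.11], "delta_rot": [0, 0, 0], "fingers": 0}
    - {"linear": [0, 0, -0.11], "delta_rot": [0, 0, 0], "fingers": 0}
    - {"linear": [0, 0, -0.11], "delta_rot": [0, 0, 0], "fingers": 0}

```text
time: 29.8
tool_pos: [0.5295, 0.1046, 0.2582]
tool_rot: [-0.001, 0.621, 0.784, -0.001]
contact_force: [-0.8, -0.2, -0.4]
gripper_width: 0.997
```

Run:
```python
from h import *
delta((.6375,-.2995,.26,13.1))
```

```text
t 29.8 tcp [0.5295 0.1046 0.2582] psi 13.27 tilt [-0.0027 -0.0001] F [-0.8 -0.2 -0.4] w 0.997 q [ 0.06 -0.16  1.78  0.    1.53 -0.17]
(0.6375, -0.2995, 0.26) lin [-0.4181  0.0123 -0.002 ] rot [-0.15 -0.03  0.17]
```

>>> apply_moves:
  commands:
    - {"linear": [-0.045, 0.001, 0], "delta_rot": [0, 0, 0], "fingers": 0}
    - {"linear": [-0.09, 0.003, 0], "delta_rot": [0, 0, 0], "fingers": 0}
    - {"linear": [-0.135, 0.004, 0], "delta_rot": [0, 0, 0], "fingers": 0}
    - {"linear": [-0.18, 0.005, 0], "delta_rot": [0, 0, 0], "fingers": 0}
    - {"linear": [-0.225, 0.007, 0], "delta_rot": [0, 0, 0], "fingers": 0}
    - {"linear": [-0.27, 0.008, 0], "delta_rot": [0, 0, 0], "fingers": 0}
    - {"linear": [-0.315, 0.009, 0], "delta_rot": [0, 0, 0], "fingers": 0}
    - {"linear": [-0.36, 0.011, 0], "delta_rot": [0, 0, 0], "fingers": 0}

```text
time: 30.6
tool_pos: [0.6235, -0.245, 0.2588]
tool_rot: [-0.001, 0.621, 0.784, -0.0]
contact_force: [0.7, 0.5, -0.3]
gripper_width: 0.997
```

>>> apply_moves:
  commands:
    - {"linear": [-0.03, 0.001, 0.03], "delta_rot": [0, 0, 0], "fingers": 0}
    - {"linear": [-0.058, 0.001, 0.07], "delta_rot": [0, 0, 0], "fingers": 0}
    - {"linear": [-0.058, 0.001, 0.11], "delta_rot": [0, 0, 0], "fingers": 0}
    - {"linear": [-0.058, 0.001, 0.14], "delta_rot": [0, 0, 0], "fingers": 0}
    - {"linear": [-0.058, 0.001, 0.15], "delta_rot": [0, 0, 0], "fingers": 0}
    - {"linear": [-0.058, 0.001, 0.15], "delta_rot": [0, 0, 0], "fingers": 0}
    - {"linear": [-0.058, 0.001, 0.15], "delta_rot": [0, 0, 0], "fingers": 0}
    - {"linear": [-0.058, 0.001, 0.15], "delta_rot": [0, 0, 0], "fingers": 0}

```text
time: 31.4
tool_pos: [0.6394, -0.3, 0.113]
tool_rot: [0.002, 0.62, 0.784, 0.0]
contact_force: [-0.2, -0.4, 0.8]
gripper_width: 0.999
```

Run:
```python
from h import *
a=grab('top','t12');b=grab('scene','s12')
t=np.hstack([a[210:310,240:340],b[140:240,280:380]])[:,:,::-1]
cv2.imwrite('pics/g12.png',cv2.resize(t,None,fx=4,fy=4,interpolation=cv2.INTER_CUBIC))
print('top rings',[np.round(w[:2],4) for e,w in rings(a,'top',(165,195,330,320))])
print('sc rings',[np.round(w[:2],4) for e,w in rings(b,'scene',(280,110,415,225))])
for n,im,c in(('top',a,(291,269)),('scene',b,(327,190))):
  g=cv2.cvtColor(im,cv2.COLOR_RGB2GRAY); print(n, g[c[1],c[0]-20:c[0]+21].tolist()); print(g[c[1]-22:c[1]+20,c[0]].tolist())
delta((.6375,-.2995,.034,13.1))
```

```text
top rings [array([0.4862, 0.291 ]), array([0.5076, 0.1983]), array([0.5308, 0.1093]), array([0.5792, 0.314 ]), array([0.6001, 0.2195]), array([0.6266, 0.1317])]
sc rings [array([0.6246, 0.126 ]), array([0.5314, 0.1068]), array([0.622 , 0.2184]), array([0.5104, 0.1971]), array([0.6028, 0.3121]), array([0.4892, 0.2895])]
top [33, 33, 35, 31, 34, 38, 45, 45, 45, 43, 46, 45, 46, 44, 46, 50, 47, 46, 49, 47, 45, 51, 46, 50, 48, 48, 43, 49, 48, 47, 46, 48, 44, 52, 76, 67, 38, 59, 132, 173, 183]
[30, 39, 32, 37, 36, 33, 34, 26, 35, 46, 44, 45, 48, 49, 50, 42, 43, 46, 46, 45, 50, 47, 45, 43, 44, 51, 47, 42, 42, 46, 42, 48, 45, 49, 43, 55, 79, 83, 47, 29, 38, 63]
scene [171, 156, 139, 104, 53, 26, 30, 34, 20, 13, 17, 19, 20, 22, 21, 21, 22, 22, 21, 18, 22, 18, 20, 19, 18, 21, 19, 17, 21, 20, 16, 15, 12, 15, 22, 24, 23, 21, 20, 23, 23]
[72, 43, 27, 23, 26, 25, 22, 22, 21, 19, 19, 19, 20, 23, 20, 20, 21, 21, 22, 20, 17, 20, 22, 18, 20, 23, 21, 18, 6, 10, 8, 8, 8, 18, 48, 70, 47, 25, 29, 66, 113, 139]
t 31.5 tcp [ 0.6391 -0.2999  0.1126] psi 13.29 tilt [ 0.0035 -0.0022] F [-0.1 -0.5  0.2] w 1.002 q [-0.54  0.33  1.51 -0.    1.31 -0.78]
(0.6375, -0.2995, 0.034) lin [ 0.001  -0.0017  0.0786] rot [0.17 0.17 0.19]
```

View pics/g12.png

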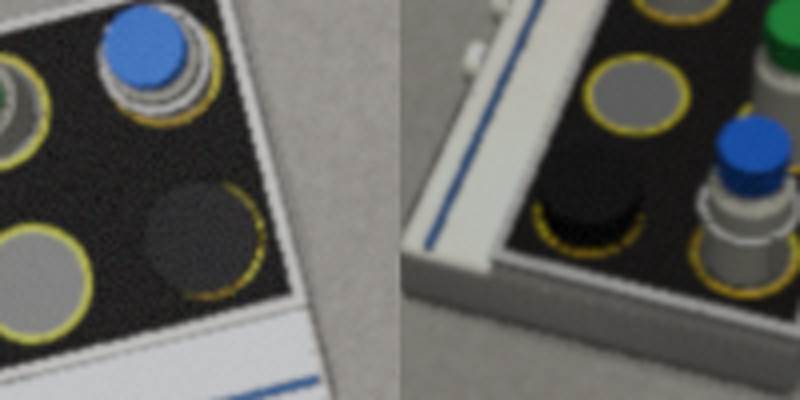

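Run:
```python
from h import *
a=cv2.imread('pics/t12.png')
g=cv2.GaussianBlur(cv2.cvtColor(a,cv2.COLOR_BGR2GRAY),(5,5),1.2)
m=cv2.inRange(g,40,54); k=np.zeros_like(m); k[250:288,272:308]=m[250:288,272:308]
k=cv2.morphologyEx(k,cv2.MORPH_OPEN,np.ones((5,5)))
for x in blobs(k): print(x,cast('top',x[:2],.1))
```

```text
(289.21522556390977, 268.765350877193, 532.0, (277, 256, 26, 27)) [0.52991524 0.10702684 0.1       ]
```

>>> apply_moves:
  commands:
    - {"linear": [0.001, -0.0017, 0.03], "delta_rot": [0, 0, 0], "fingers": 0}
    - {"linear": [0.001, -0.0017, 0.06], "delta_rot": [0, 0, 0], "fingers": 0}
    - {"linear": [0.001, -0.0017, 0.078], "delta_rot": [0, 0, 0], "fingers": 0}
    - {"linear": [0.001, -0.0017, 0.078], "delta_rot": [0, 0, 0], "fingers": 0}
    - {"linear": [0.001, -0.0017, 0.078], "delta_rot": [0, 0, 0], "fingers": 80}
    - {"linear": [0.001, -0.0017, 0.078], "delta_rot": [0, 0, 0], "fingers": 110}
    - {"linear": [0.001, -0.0017, 0.078], "delta_rot": [0, 0, 0], "fingers": 255}
    - {"linear": [0.001, -0.0017, 0.078], "delta_rot": [0, 0, 0], "fingers": 255}

```text
time: 32.3
tool_pos: [0.6376, -0.2997, 0.0346]
tool_rot: [0.002, 0.621, 0.784, 0.0]
contact_force: [-0.4, 0.2, 6.3]
gripper_width: 0.463
```

>>> apply_moves:
  commands:
    - {"linear": [0, 0, 0], "delta_rot": [0, 0, 0], "fingers": 255}
    - {"linear": [0, 0, 0], "delta_rot": [0, 0, 0], "fingers": 255}
    - {"linear": [0, 0, 0], "delta_rot": [0, 0, 0], "fingers": 255}
    - {"linear": [0, 0, 0], "delta_rot": [0, 0, 0], "fingers": 255}
    - {"linear": [0, 0, -0.02], "delta_rot": [0, 0, 0], "fingers": 255}
    - {"linear": [0, 0, -0.06], "delta_rot": [0, 0, 0], "fingers": 255}
    - {"linear": [0, 0, -0.105], "delta_rot": [0, 0, 0], "fingers": 255}
    - {"linear": [0, 0, -0.15], "delta_rot": [0, 0, 0], "fingers": 255}

```text
time: 33.1
tool_pos: [0.6354, -0.2985, 0.1828]
tool_rot: [-0.001, 0.621, 0.784, -0.0]
contact_force: [1.2, -0.1, -0.3]
gripper_width: 0.463
```

>>> apply_moves:
  commands:
    - {"linear": [0, 0, -0.04], "delta_rot": [0, 0, 0], "fingers": 255}
    - {"linear": [0, 0, -0.07], "delta_rot": [0, 0, 0], "fingers": 255}
    - {"linear": [0, 0, -0.075], "delta_rot": [0, 0, 0], "fingers": 255}
    - {"linear": [0, 0, -0.075], "delta_rot": [0, 0, 0], "fingers": 255}
    - {"linear": [0, 0, -0.075], "delta_rot": [0, 0, 0], "fingers": 255}
    - {"linear": [0, 0, -0.075], "delta_rot": [0, 0, 0], "fingers": 255}
    - {"linear": [0, 0, -0.075], "delta_rot": [0, 0, 0], "fingers": 255}
    - {"linear": [0, 0, -0.075], "delta_rot": [0, 0, 0], "fingers": 255}

```text
time: 33.9
tool_pos: [0.6355, -0.2986, 0.2552]
tool_rot: [-0.001, 0.621, 0.784, -0.0]
contact_force: [0.4, -0.2, -0.9]
gripper_width: 0.461
```

Run:
```python
from h import *
delta((.530,.104,.25,13.1))
```

```text
t 33.9 tcp [ 0.6355 -0.2986  0.2552] psi 13.28 tilt [-0.002   0.0012] F [ 0.4 -0.2 -0.9] w 0.461 q [-0.55  0.22  1.39 -0.    1.53 -0.78]
(0.53, 0.104, 0.25) lin [ 0.416  -0.0102  0.0059] rot [-0.1  -0.09  0.18]
```

>>> apply_moves:
  commands:
    - {"linear": [0.025, -0.0005, 0], "delta_rot": [0, 0, 0], "fingers": 255}
    - {"linear": [0.06, -0.0015, 0], "delta_rot": [0, 0, 0], "fingers": 255}
    - {"linear": [0.105, -0.0025, 0], "delta_rot": [0, 0, 0], "fingers": 255}
    - {"linear": [0.15, -0.0035, 0], "delta_rot": [0, 0, 0], "fingers": 255}
    - {"linear": [0.195, -0.005, 0], "delta_rot": [0, 0, 0], "fingers": 255}
    - {"linear": [0.24, -0.006, 0], "delta_rot": [0, 0, 0], "fingers": 255}
    - {"linear": [0.285, -0.007, 0], "delta_rot": [0, 0, 0], "fingers": 255}
    - {"linear": [0.33, -0.008, 0], "delta_rot": [0, 0, 0], "fingers": 255}

```text
time: 34.7
tool_pos: [0.5516, 0.0221, 0.2567]
tool_rot: [0.0, 0.621, 0.784, 0.0]
contact_force: [0.4, -0.0, -1.6]
gripper_width: 0.465
```

>>> apply_moves:
  commands:
    - {"linear": [0.04, -0.001, 0], "delta_rot": [0, 0, 0], "fingers": 255}
    - {"linear": [0.07, -0.0015, 0], "delta_rot": [0, 0, 0], "fingers": 255}
    - {"linear": [0.083, -0.002, 0.01], "delta_rot": [0, 0, 0], "fingers": 255}
    - {"linear": [0.086, -0.002, 0.05], "delta_rot": [0, 0, 0], "fingers": 255}
    - {"linear": [0.086, -0.002, 0.08], "delta_rot": [0, 0, 0], "fingers": 255}
    - {"linear": [0.086, -0.002, 0.1], "delta_rot": [0, 0, 0], "fingers": 255}
    - {"linear": [0.086, -0.002, 0.1], "delta_rot": [0, 0, 0], "fingers": 255}
    - {"linear": [0.086, -0.002, 0.1], "delta_rot": [0, 0, 0], "fingers": 255}

```text
time: 35.5
tool_pos: [0.5307, 0.1033, 0.1565]
tool_rot: [-0.0, 0.621, 0.784, -0.0]
contact_force: [0.6, 0.1, -0.0]
gripper_width: 0.459
```

Run:
```python
from h import *
a=grab('top','t13');b=grab('scene','s13')
t=np.hstack([a[210:310,240:340],b[120:220,280:380]])[:,:,::-1]
cv2.imwrite('pics/g13.png',cv2.resize(t,None,fx=4,fy=4,interpolation=cv2.INTER_CUBIC))
delta((.5305,.105,.135,13.1))
z=state()['tool_pos'][2]
RNG['yellow']=((22,130,60),(34,255,255))
for x in blobs(mask(b,'yellow'),40):
  if 300<x[0]<360 and 120<x[1]<200: print(x,cast('scene',x[:2],z-.0345+.057))
```

```text
t 35.6 tcp [0.5319 0.1035 0.1585] psi 13.24 tilt [0.0028 0.    ] F [-0.7  1.1  0.3] w 0.464 q [ 0.05 -0.09  1.88 -0.    1.35 -0.18]
(0.5305, 0.105, 0.135) lin [ 0.0018 -0.001   0.0235] rot [0.16 0.03 0.14]
(346.96437659033074, 167.66666666666666, 65.5, (340, 161, 13, 13)) [0.57826825 0.11275186 0.18101716]
(326.07133592736704, 163.19260700389106, 257.0, (318, 153, 17, 21)) [0.53294115 0.10062182 0.18101716]
```

View pics/g13.png

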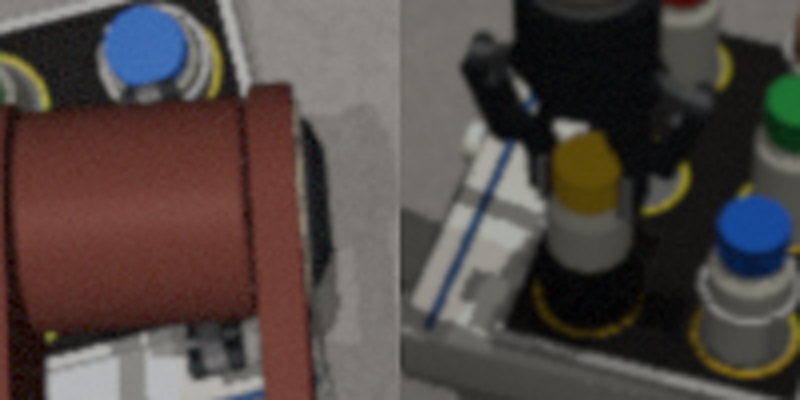

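>>> apply_moves:
  commands:
    - {"linear": [0.003, -0.001, 0.006], "delta_rot": [0, 0, 0], "fingers": 255}
    - {"linear": [0.003, -0.001, 0.012], "delta_rot": [0, 0, 0], "fingers": 255}
    - {"linear": [0.003, -0.001, 0.017], "delta_rot": [0, 0, 0], "fingers": 255}
    - {"linear": [0.003, -0.001, 0.019], "delta_rot": [0, 0, 0], "fingers": 255}
    - {"linear": [0.003, -0.001, 0.019], "delta_rot": [0, 0, 0], "fingers": 255}
    - {"linear": [0.003, -0.001, 0.019], "delta_rot": [0, 0, 0], "fingers": 255}
    - {"linear": [0.003, -0.001, 0.019], "delta_rot": [0, 0, 0], "fingers": 255}
    - {"linear": [0.003, -0.001, 0.019], "delta_rot": [0, 0, 0], "fingers": 255}

```text
time: 36.4
tool_pos: [0.5292, 0.1064, 0.1381]
tool_rot: [0.0, 0.621, 0.784, 0.0]
contact_force: [0.4, 0.5, -0.4]
gripper_width: 0.464
```

Run:
```python
from h import *
b=grab('scene','s14')
cv2.imwrite('pics/g14.png',cv2.resize(b[130:230,270:390,::-1],None,fx=5,fy=5,interpolation=cv2.INTER_CUBIC))
delta((.5305,.105,.135,13.1))
z=state()['tool_pos'][2]
RNG['yellow']=((22,130,60),(34,255,255))
for x in blobs(mask(b,'yellow'),40):
  if 300<x[0]<340 and 120<x[1]<210: print(x,cast('scene',x[:2],z-.0345+.057))
```

```text
t 36.45 tcp [0.5292 0.1065 0.138 ] psi 13.28 tilt [ 0.0004 -0.    ] F [ 1.4 -0.3 -0.4] w 0.464 q [ 0.06 -0.07  1.9  -0.    1.32 -0.17]
(0.5305, 0.105, 0.135) lin [-0.0017  0.001   0.003 ] rot [0.02 0.01 0.18]
(325.9993306559571, 167.73560910307899, 249.0, (318, 158, 17, 20)) [0.53049571 0.10420705 0.16053965]
```

View pics/g14.png

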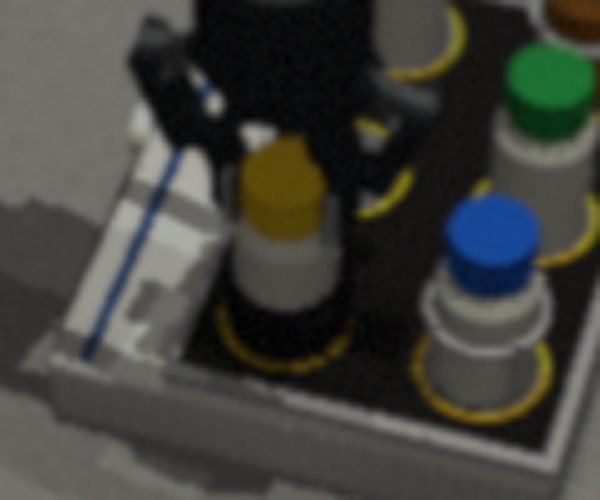

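>>> apply_moves:
  commands:
    - {"linear": [0, 0.001, 0.001], "delta_rot": [0, 0, 0], "fingers": 255}
    - {"linear": [0, 0.001, 0.002], "delta_rot": [0, 0, 0], "fingers": 255}
    - {"linear": [0, 0.001, 0.002], "delta_rot": [0, 0, 0], "fingers": 255}
    - {"linear": [0, 0.001, 0.0025], "delta_rot": [0, 0, 0], "fingers": 255}
    - {"linear": [0, 0.001, 0.0025], "delta_rot": [0, 0, 0], "fingers": 255}
    - {"linear": [0, 0.001, 0.0025], "delta_rot": [0, 0, 0], "fingers": 255}
    - {"linear": [0, 0.001, 0.0025], "delta_rot": [0, 0, 0], "fingers": 255}
    - {"linear": [0, 0.001, 0.0025], "delta_rot": [0, 0, 0], "fingers": 255}

```text
time: 37.25
tool_pos: [0.53, 0.1067, 0.1353]
tool_rot: [0.0, 0.621, 0.784, 0.0]
contact_force: [0.4, -0.4, -0.1]
gripper_width: 0.461
```

>>> apply_moves:
  commands:
    - {"linear": [0, 0, 0.0005], "delta_rot": [0, 0, 0], "fingers": 255}
    - {"linear": [0, 0, 0.001], "delta_rot": [0, 0, 0], "fingers": 255}
    - {"linear": [0, 0, 0.001], "delta_rot": [0, 0, 0], "fingers": 255}
    - {"linear": [0, 0, 0.0015], "delta_rot": [0, 0, 0], "fingers": 255}
    - {"linear": [0, 0, 0.0015], "delta_rot": [0, 0, 0], "fingers": 255}
    - {"linear": [0, 0, 0.0015], "delta_rot": [0, 0, 0], "fingers": 255}
    - {"linear": [0, 0, 0.0015], "delta_rot": [0, 0, 0], "fingers": 255}
    - {"linear": [0, 0, 0.0015], "delta_rot": [0, 0, 0], "fingers": 255}

```text
time: 38.05
tool_pos: [0.5302, 0.1068, 0.1347]
tool_rot: [0.0, 0.621, 0.784, 0.0]
contact_force: [-2.7, 0.1, 5.0]
gripper_width: 0.463
```

Contact with the riser; release and rise away.

>>> apply_moves:
  commands:
    - {"linear": [0, 0, 0], "delta_rot": [0, 0, 0], "fingers": 110}
    - {"linear": [0, 0, 0], "delta_rot": [0, 0, 0], "fingers": 90}
    - {"linear": [0, 0, 0], "delta_rot": [0, 0, 0], "fingers": 60}
    - {"linear": [0, 0, 0], "delta_rot": [0, 0, 0], "fingers": 40}
    - {"linear": [0, 0, 0], "delta_rot": [0, 0, 0], "fingers": 40}
    - {"linear": [0, 0, -0.01], "delta_rot": [0, 0, 0], "fingers": 40}
    - {"linear": [0, 0, -0.04], "delta_rot": [0, 0, 0], "fingers": 40}
    - {"linear": [0, 0, -0.08], "delta_rot": [0, 0, 0], "fingers": 40}

```text
time: 38.85
tool_pos: [0.5285, 0.1066, 0.2129]
tool_rot: [-0.002, 0.621, 0.784, -0.002]
contact_force: [1.7, -0.6, 0.2]
gripper_width: 0.844
```

>>> apply_moves:
  commands:
    - {"linear": [0, 0, -0.04], "delta_rot": [0, 0, 0], "fingers": 0}
    - {"linear": [-0.03, 0, -0.07], "delta_rot": [0, 0, 0], "fingers": 0}
    - {"linear": [-0.075, 0, -0.08], "delta_rot": [0, 0, 0], "fingers": 0}
    - {"linear": [-0.12, 0, -0.08], "delta_rot": [0, 0, 0], "fingers": 0}
    - {"linear": [-0.165, 0, -0.08], "delta_rot": [0, 0, 0], "fingers": 0}
    - {"linear": [-0.21, 0, -0.08], "delta_rot": [0, 0, 0], "fingers": 0}
    - {"linear": [-0.255, 0, -0.08], "delta_rot": [0, 0, 0], "fingers": 0}
    - {"linear": [-0.3, 0, -0.08], "delta_rot": [0, 0, 0], "fingers": 0}

```text
time: 39.65
tool_pos: [0.5991, -0.1872, 0.2949]
tool_rot: [0.001, 0.621, 0.784, 0.0]
contact_force: [0.0, 0.2, 0.5]
gripper_width: 1.001
```

Run:
```python
from h import *
a=grab('top','t15');b=grab('scene','s15')
t=np.hstack([a[190:330,160:330],b[90:230,260:430]])[:,:,::-1]
cv2.imwrite('pics/g15.png',cv2.resize(t,None,fx=2.3,fy=2.3,interpolation=cv2.INTER_CUBIC))
cv2.imwrite('pics/t15.png',a[:,:,::-1])
RNG['red']=((172,120,40),(8,255,255)); RNG['yellow']=((22,150,100),(34,255,255))
for n,im,c in (('top',a,(165,195,330,320)),('scene',b,(280,95,415,225))):
  for k,z in(('green',.157),('red',.157),('yellow',.157)):
    for x in blobs(mask(im,k),100):
      if c[0]<x[0]<c[2] and c[1]<x[1]<c[3]: print(n,k,np.round(x[:3],1),np.round(cast(n,x[:2],z)[:2],4))
delta()
```

```text
top green [228.4 232.7 331. ] [0.6024 0.222 ]
top red [195.7 292.  352.5] [0.4869 0.2876]
scene green [379.3 147.4 270. ] [0.6025 0.2207]
scene red [350.3 112.  227. ] [0.4895 0.2867]
scene yellow [370.  207.5 164. ] [0.6645 0.0606]
scene yellow [327.8 166.5 263.5] [0.5306 0.1119]
t 39.75 tcp [ 0.5991 -0.1901  0.294 ] psi 12.96 tilt [-0.     -0.0016] F [-0.1  0.3  0.3] w 0.999 q [-0.42  0.03  1.53 -0.    1.58 -0.65]
```

View pics/g15.png

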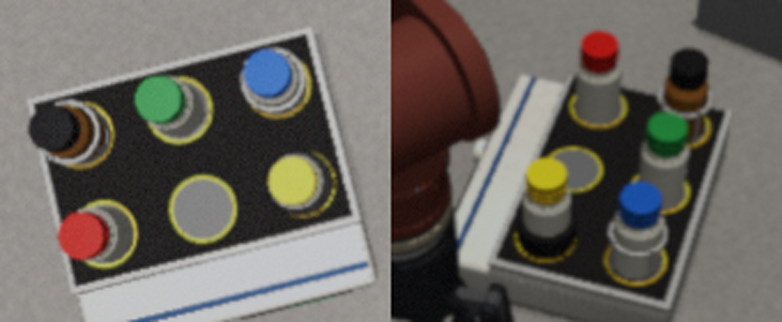

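View pics/t15.png

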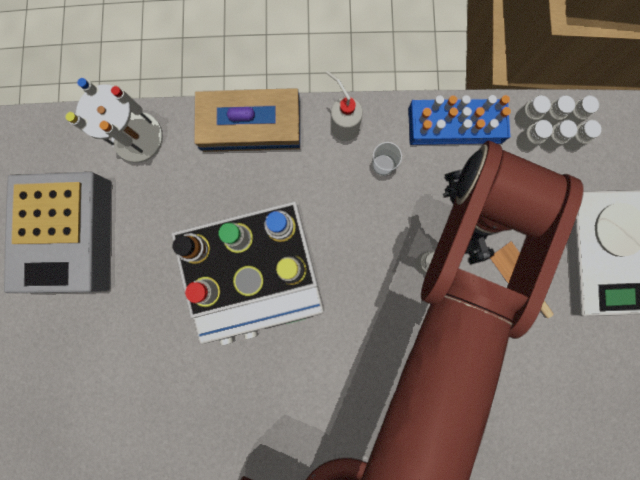

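Run:
```python
from h import *
a=cv2.imread('pics/t15.png')[:,:,::-1].copy();b=cv2.imread('pics/s15.png')[:,:,::-1].copy()
for n,im,(x0,y0,x1,y1) in(('top',a,(265,245,315,295)),('scene',b,(300,140,350,210))):
    m=mask(im,'yellow') if 0 else cv2.inRange(cv2.cvtColor(im,cv2.COLOR_RGB2HSV),(22,90,80),(36,255,255))
    k=np.zeros_like(m);k[y0:y1,x0:x1]=m[y0:y1,x0:x1]
    k=cv2.morphologyEx(k,cv2.MORPH_OPEN,cv2.getStructuringElement(cv2.MORPH_ELLIPSE,(7,7)))
    for x in blobs(k): print(n,x,cast(n,x[:2],.157))
    print([ (np.round(e[0],1),np.round(w[:2],4)) for e,w in rings(im,n,(x0,y0,x1,y1))])
t=np.hstack([a[245:295,265:315],b[155:205,302:352]])[:,:,::-1]
# gamma boost to see riser
t=(255*(t/255.)**.5).astype(np.uint8)
cv2.imwrite('pics/g16.png',cv2.resize(t,None,fx=8,fy=8,interpolation=cv2.INTER_CUBIC))
```

```text
top (286.583087512291, 268.16273352999013, 339.0, (276, 258, 22, 21)) [0.52994987 0.10802703 0.157     ]
[(array([286.4, 268.1]), array([0.5321, 0.1153])), (array([289. , 268.6]), array([0.5308, 0.1096]))]
scene (327.4630242825607, 167.97626931567328, 302.0, (319, 157, 18, 22)) [0.53210343 0.10780424 0.157     ]
[(array([327.1, 192.3]), array([0.5317, 0.1063])), (array([333.7, 165.5]), array([0.5036, 0.1847]))]
```

View pics/g16.png

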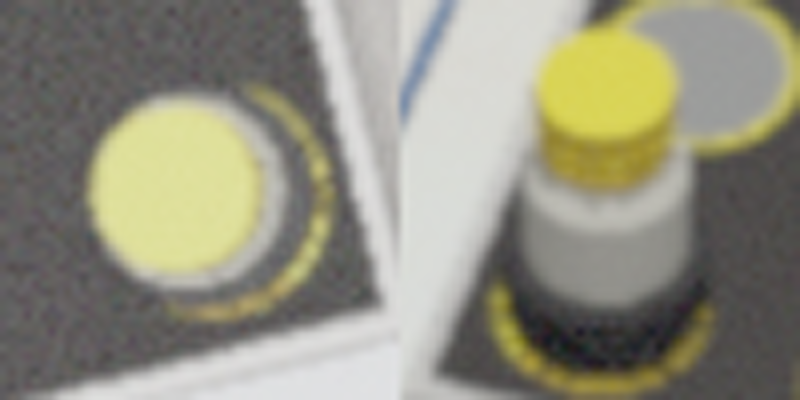

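```bash
python3 -c "
from plant import job_done,state
print(state()['joint_vel'].round(3)); print(job_done())"
```

```text
[ 0.062 -0.041  0.041  0.047  0.031  0.035]
the job is handed in; nothing more can be done
None
```

I loaded the shaker as asked and handed the job in at about 40 s of the 115 s allowed. Green is in the back middle circle, red is in front of the amber bottle, the riser is in front of the blue-capped bottle, and yellow stands on the riser.

**Checks after the last move:**

| Item | Measured offset (from camera images) | Limit |
|---|---|---|
| Green from circle centre | 3 to 4 mm (top), about 2 mm (scene) | 13 mm |
| Red from circle centre | 2 to 4 mm (both views) | 13 mm |
| Riser from circle centre | about 2 mm (top view only, before yellow was stood on it) | 13 mm |
| Yellow from riser centre | about 1 mm (top), within about 3 mm (scene, by estimate) | 10 mm |

- **Upright:** every bottle looked upright in both views.
- **White-capped bottle and beaker:** I moved neither. The beaker was in its start place in the last top picture. The arm hid most of the white-capped bottle in that picture, and I did not measure its final position.
- **Arm clear of everything:** the gripper was open with its fingertips about 0.29 m above the table. The contact force read near zero, but the arm had slight residual joint motion (up to 0.06 rad/s) at hand-in.

**What disagreed:**
- My first scene-camera estimate of the held green bottle was several millimetres off, because its cap height was assumed wrong. I also shifted it once in the wrong direction. I corrected both before release, using the contact height I felt on the mat.
- One early reading of yellow on the riser was about 4 mm out because the mask clipped the cap. A cleaner mask brought the two views within about 2 mm of each other.

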